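# Trial-fit a taper arbor and break it free with the drift

## Task

Trial-fit the taper arbor in the steel stand: take it from its wooden rest, set it in the bore and turn it to and fro while pushing gently, until the tang drops into the drive slot hidden inside and the collar sits fully home on the stand. Let go of it, then slide the drift, thin end first, along the channel under the seated arbor and drive it steadily by its handle until it has lifted the arbor about 10 mm and the taper is loose. Leave the arbor standing loose on the drift, let go of everything, never pull the arbor out by hand or use heavy force, and do not disturb the other tools.

Things in the scene. Friction and masses are not known exactly. Their poses are not given: they have to be found in the camera images.
- arbor: Loose steel taper arbor, about 0.35 kg, upright, its collar on the wooden rest. Origin: centre of the collar's underside; z up along the axis. Above: collar 52 mm across, 8 mm high, then a square head 32 x 32 mm from z = 8 to 48 mm (the grip; flats face x and y). Below: round taper shank, 32 mm across at the collar, 24 mm at z = -40 mm, then the flat tang down to z = -71 mm.
- arbor_tang (a point): Centre of the tang's end, 71 mm below the arbor's origin; axes as the arbor. The tang is 31 mm long, 20 mm wide along x and 8 mm thick along y; its last 3 mm narrow to 19 x 7 mm.
- stand: Fixed steel taper stand. Origin: centre of the base's underside, on the bench; z up. Base plate 124 (x) x 116 (y) x 15 mm; on it two cheeks leave a straight channel along x; the cheeks carry a block 64 (x) x 80 (y) mm, top at z = 96 mm, with an upright bore. Hand forces over about 25 N are too much; touching forces of the drift must stay under 40 N.
- stand_home (a point): Centre of the bore's mouth on top of the block, 96 mm above the bench, axes as the stand. Mouth 42 mm wide; inside, from 4 mm down to 40 mm down, four sprung strips form the taper (32 mm at the mouth, 24 mm below). The arbor is home when its origin is here, collar on the block. The strips grip over the last 7 mm: pushing it home takes 5 to 20 N, less if turned to and fro.
- stand_slot (a point): Middle of the hidden drive plate's upper face, 42 mm below the bore's mouth; the plate is 7 mm thick. Its slot, 23.5 x 11.5 mm, must take the tang; the slot's long side stands at an unknown angle, up to 0.8 rad either way from the stand's x axis, and stays there under light force. A tang that does not match it stops with the collar 29 mm above the block.
- stand_channel (a point): Channel floor below the bore, 15 mm above the bench; the channel runs along the stand's x, 24 mm wide, 31 mm high and 64 mm long, open at both ends; the base plate continues its floor 30 mm beyond each end. With the arbor home the tang's end is 10 mm above this floor.
- drift: Loose drift (steel wedge with wooden handle), 235 mm long, 0.2 kg, lying on the bench. Origin: underside below the middle of the handle; x points to the thin tip, z up. Handle 22 mm wide (y), 32 mm high, x = -43 to 27 mm. Blade 16 mm wide, underside flat, top falling evenly from 31 mm at x = 25 mm to 4 mm at the tip, x = 195 mm.
- drift_tip (a point): Tip of the drift's blade, on the underside. It meets the seated tang when 35 to 40 mm past the bore's axis; each further 6 mm lift the arbor 1 mm; driving takes about 5 to 20 N, and the drift stays where it is left.
- drift_mid (a point): Point on the drift's underside 90 mm behind the tip; the blade here is 18 mm high.
- rest: Fixed wooden rest, 86 x 86 x 80 mm, with an upright hole 38 mm across through its middle in which the arbor stands. Origin: centre of its underside.
- tin: Bystander: galvanised tin, 72 mm across, 80 mm high; origin under its centre.
- rasp: Bystander: flat rasp with a wooden handle, 320 mm long; origin under its centre.
- rule: Bystander: folded wooden rule, 204 mm long; origin under its centre.
- square: Bystander: try square, 121 x 212 mm, lying flat; origin under its centre.
Things that resemble listed ones, but are neither listed nor needed, are in the scene too. Of the things that look like the drift, the larger one is meant.

How it is judged:
By the outcome, as a careful person would: the job done as asked, in the order asked, and still so for the second after the job is handed in, with the robot touching nothing.
It also fails if it takes over 72 s, if anything falls off the work surface, if the arm or the gripper's body presses on something with over 40 N, if the wrist force passes 120 N, or if a joint passes its speed limit or range.

## Robot

A 7-joint arm with a two-finger parallel gripper is mounted at the origin on the work surface; the furniture and walls round the work are solid. World frame = base frame: x ahead of the robot, y to its left, z up, the work surface at z = 0. Lengths are in m, angles in degrees, forces in N, time in s.
With the tool pointing down it reaches from about 0.4 to 0.9 m from the base axis. Payload 5.5 kg.
Tool frame: the origin (TCP) lies midway between the tips of the shut fingers; the grasp point (between the pads) lies arm.grasp_offset behind it (arm.grasp_offset is the distance from the TCP to the grasp point, in m); y points along the fingers, z is the direction in which the jaws open and shut, and the axes are right-handed (so a half turn about y gives the same grasp; the last joint's range is limited). The gripper opens to 85 mm and grips with 20 to 120 N. Pads are 22 mm wide; open, the fingers measure 114 mm over their backs; the gripper's body (76 mm by 85 mm) begins 54 mm behind the grasp point. The pads swing forward as they close: fully open they stand 13 mm farther back than shut.
Start: joints at [84.981, 28.699, -24.465, 88.831, 12.651, 65.22, -12.049], TCP at [0.223, -0.61, 0.231] pointing down, gripper open.
Joint ranges: [-164.97, 164.97], [-17.58, 116.51], [-87.97, 89.64], [11.32, 138.91], [-80.73, 260.73], [10.89, 115.49], [-147.41, 147.41]. Speed limits (degrees/s): [147.25, 147.25, 180, 180, 180, 180, 180].

## Interface

Orientations are given as [roll, pitch, yaw] about the fixed x, y, z axes, in that order (R = Rz(yaw) Ry(pitch) Rx(roll)).
In Python, from rig import arm, eyes, ticket gives the robot as it stands.
- The arm moves only by the shell command python3 -m crank 'ROWS'. ROWS is JSON, a list of rows, each an object of numbers: "rx", "ry", "rz": the turn, a rotation vector about the world's x, y, z in degrees; "tx", "ty", "tz": the shift along the world's x, y, z in mm; "hand": the closure, from -1 (fully open) to 1 (shut). A call has exactly 10 rows; each row shifts and turns the commanded pose from where the row before left it; what a row does not reach is not made up. A row lasts 1/8 s, in which the tool goes at most 62.5 mm and 10.7 degrees, less where a joint would pass 70% of its speed; a pose out of reach is approached as far as the arm can. A call with a gripper value outside its range is refused whole. The fingers move at their own pace and stop on an object; the grip force is fixed at half the most. Time passes only in rows, so rows that do not move let the fingers close, or fill a call up. It gives the time, the measured TCP pose, the force and the opening at its end, in the units of the state.
- arm.get_state(): the state, without advancing time (a new reading comes with each control period).
- eyes.camera(name): name is "side" or "top" or "wrist"; returns a dict with "frame" (480x640x3 uint8, blue, green, red), "range_z" (480x640 float32, m along the optical axis (not along the pixel's ray), 0 where there is no reading), "mtx" (3x3 intrinsics, pixels), "world_from_camera" (4x4, takes a point from camera to world coordinates). Camera axes: x right, y down, z forward; pixel columns grow to the right and rows downward; lengths in m; the calibration is good to about 2 mm. The wrist camera is an equidistant fisheye: a pixel r from the principal point sees the ray r / f radians off the axis. A picture is of the moment at which its call begins.
- ticket.sign_off(): hands the job in, once; it reports no verdict.
Trained networks look in a picture, given as the dict that the camera call returned (one of the last four; its "shot" number tells which), for a name from the list of things; names that differ only in an ending like _2 or _b are one class to them, and where a whole thing is asked for, a point or a joint stands for the part that bears it (a point fixed in the world has none). Each returns a list of dicts, best first, with "score" (0 to 1); they miss things now and then, are a little off and sometimes report something else, mostly with a low value. They report only what shows in the picture. A call takes as long as a camera call. They do not tell look-alikes from the thing itself.
- eyes.search_frame(query, picture): "position" ([x, y, z] in m, in the coordinates of the camera as it stood for that picture, good to about 4 mm: the middle of the surface that is visible of it).
The state is a dict: "time_s": time; "joint_pos": joint angles; "qvel": joint speeds; "joint_efforts": joint torques, N m; "tool_pos": TCP position; "eef_rot": TCP orientation; "contact_force": force on the tool from outside, world axes, zero at the start; "torque": the same for the moment, N m; "width": finger opening in m.
Only numpy, scipy, OpenCV 4.12 (cv2) and the standard library are available. Lean on these libraries where they do the work, as an engineer would, in place of code of your own. Each camera call takes 0.05 s, during which the arm holds its last target.

## Working session

There is one attempt and no reset: what is moved stays moved. The work goes in short steps, Python scripts to look and compute and a shell command to move; the robot and the scene stay as the last step left them, time stands still between calls to the robot, and variables do not carry over. Pictures are saved under pics/ and viewed, and the job is handed in when it is done.

```bash
ls; mkdir -p pics
python3 - <<'E'
from rig import arm, eyes, ticket
import cv2
s=arm.get_state(); print({k:(v if not hasattr(v,'tolist') else v.tolist()) for k,v in s.items()}); print(arm.grasp_offset)
import pickle
for n in ['top','side']:
    p=eyes.camera(n); cv2.imwrite(f'pics/{n}0.png',p['frame']); pickle.dump(p,open(f'{n}0.pkl','wb'))
    print(n,p['mtx'].tolist(),p['world_from_camera'].round(4).tolist())
    T=p['world_from_camera']
    for q in ['arbor','stand','drift','rest','tin']:
        for d in eyes.search_frame(q,p)[:4]:
            w=T@[*d['position'],1]; c=p['mtx']@d['position']; print(q,round(d['score'],2),w[:3].round(3),(c[:2]/c[2]).round(0))
E
```

```text
pics
{'time_s': 0.0, 'joint_pos': [84.98183080900152, 28.754988037566182, -24.45321722608271, 88.89233235818926, 12.652123940981708, 65.22045296041443, -12.050562690500183], 'qvel': [-0.05959816096364674, 0.04565864094452475, -0.018097235265149607, -0.06449023571345956, 0.04731487646293349, 0.039520593740010254, 0.09245245605357831], 'joint_efforts': [2.406984094704967e-05, -56.952502727508545, -5.816218256950378, -28.0942565202713, 0.010652603523340076, 0.011953109060414135, -2.7330243028700352e-05], 'tool_pos': [0.2230699154809486, -0.6097715799608099, 0.23024000966547528], 'eef_rot': [-90.1139568839767, 0.002741828924645396, -159.8991352185009], 'contact_force': [-0.39479403280616493, 0.3667960068287231, 0.21966227149121206], 'torque': [0.0100704019558722, -0.08860685777531294, 0.0058330510195513385], 'width': 0.0852319469992274}
0.0187
top [[439.8477142294187, 0.0, 321.7936101694454], [0.0, 439.8477142294187, 235.18121467830917], [0.0, 0.0, 1.0]] [[0.0164, -0.9872, 0.1584, 0.306], [-0.9996, -0.0198, -0.0196, 0.1269], [0.0225, -0.158, -0.9872, 1.2764], [0.0, 0.0, 0.0, 1.0]]
arbor 
[... 208 characters left out ...]
 [257. 228.]
drift 0.77 [0.294 0.284 0.015] [256. 309.]
rest 0.58 [ 0.544 -0.276  0.084] [458. 221.]
tin 0.67 [ 0.65  -0.222  0.052] [435. 187.]
side [[495.21698891717045, 0.0, 329.641498729584], [0.0, 495.21698891717045, 234.2603364041985], [0.0, 0.0, 1.0]] [[-0.9565, -0.1642, 0.241, 0.1813], [-0.2905, 0.4625, -0.8377, 1.3032], [0.0261, -0.8713, -0.4901, 0.7875], [0.0, 0.0, 0.0, 1.0]]
arbor 0.78 [ 0.551 -0.279  0.1  ] [354. 180.]
stand 0.66 [ 0.513 -0.029  0.04 ] [345. 228.]
drift 0.75 [0.305 0.293 0.009] [391. 309.]
drift 0.68 [0.514 0.298 0.011] [312. 294.]
drift 0.38 [ 0.55  -0.282  0.102] [355. 179.]
rest 0.66 [ 0.543 -0.271  0.052] [355. 193.]
tin 0.8 [ 0.654 -0.192  0.049] [319. 198.]
```

View pics/top0.png

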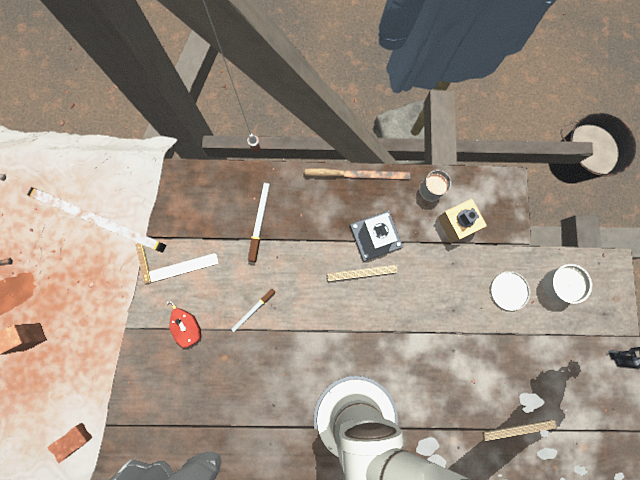

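View pics/side0.png

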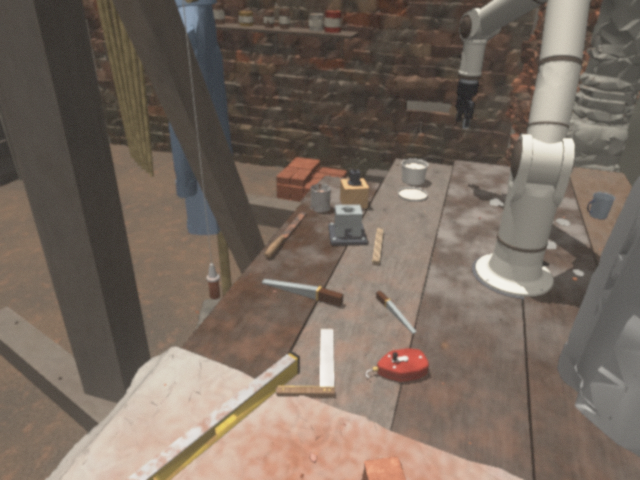

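The larger drift is at top (258,225), with a smaller look-alike at (253,310). The arbor is on its rest at (466,218), the stand is at (378,236), and I see no other arbor. Next I measure poses from the depth images.

```bash
cat > h.py <<'E'
import numpy as np, cv2, pickle
def cloud(p):
    z=p['range_z']; K=p['mtx']; v,u=np.mgrid[:480,:640]
    P=np.stack([(u-K[0,2])/K[0,0]*z,(v-K[1,2])/K[1,1]*z,z],-1)
    T=p['world_from_camera']; W=P@T[:3,:3].T+T[:3,3]; W[z<=0]=np.nan
    return W
def rect(pts):
    r=cv2.minAreaRect((pts[:,:2]*1000).astype(np.float32)); return [np.round(x,1) for x in r]
E
python3 - <<'E'
from h import *
p=pickle.load(open('top0.pkl','rb')); W=cloud(p)
f=p['frame']
for n,(u0,u1,v0,v1,zz) in {'standtop':(345,410,205,265,(.085,.11)),'standbase':(340,415,200,270,(.008,.022)),'rest':(440,495,195,245,(.07,.088)),'head':(440,495,195,245,(.118,.14)),'collar':(440,495,195,245,(.083,.095)),'drift':(240,280,175,270,(.003,.05)),'drift_handle':(240,280,175,270,(.025,.05)),'small':(225,285,280,340,(.004,.05)),'rule':(320,405,255,290,(.004,.05)),'tin':(415,455,165,205,(.06,.1)),'rasp':(295,415,160,185,(.005,.06)),'table':(285,330,200,260,(-.02,.02))}.items():
    S=W[v0:v1,u0:u1].reshape(-1,3); m=(S[:,2]>zz[0])&(S[:,2]<zz[1]); S=S[m]
    if len(S)>5: print(n,len(S),S.mean(0).round(4),np.median(S[:,2]).round(4),rect(S))
for n,c in {'stand':(380,235),'arbor':(466,218),'drift':(258,222)}.items():
    x,y=c; a=f[max(0,y-50):y+50,x-50:x+50]; cv2.imwrite(f'pics/c_{n}.png',cv2.resize(a,(600,600),interpolation=cv2.INTER_CUBIC))
# anything high above bench within workspace
m=(W[...,2]>.15)&(W[...,0]>.2)&(W[...,0]<1)&(abs(W[...,1])<.6)
S=W[m];
H,xe,ye=np.histogram2d(S[:,0],S[:,1],bins=[np.arange(.2,1.01,.1),np.arange(-.6,.61,.1)]); print(H.astype(int))
E
cd pics; python3 -c "
import cv2
cv2.imwrite('crops.png',cv2.hconcat([cv2.resize(cv2.imread(f'c_{n}.png'),(266,266)) if 0 else cv2.resize(cv2.imread(f'c_{n}.png'),(266,266)) for n in ['stand','arbor','drift']]))"
```

```text
standtop 573 [ 0.5109 -0.0556  0.0947] 0.0949 [array([511.4, -56.1]), array([80.5, 65.2]), np.float64(20.5)]
standbase 928 [ 0.4932 -0.0494  0.0143] 0.0142 [array([484.8, -61.7]), array([169.5, 132.2]), np.float64(21.0)]
rest 717 [ 0.5503 -0.2922  0.0795] 0.0793 [array([ 553.3, -297. ]), array([85.9, 89.2]), np.float64(27.0)]
head 148 [ 0.5522 -0.2951  0.1266] 0.1269 [array([ 552.8, -296.4]), array([31.5, 33. ]), np.float64(31.7)]
collar 150 [ 0.5486 -0.2895  0.087 ] 0.0867 [array([ 553.9, -293.8]), array([75.5, 83.1]), np.float64(28.1)]
drift 873 [0.5349 0.287  0.0151] 0.0118 [array([547.9, 285.8]), array([281.9, 115.5]), np.float64(1.9)]
drift_handle 245 [0.4748 0.2957 0.0304] 0.0305 [array([488.3, 294.5]), array([ 21.9, 121.6]), np.float64(82.8)]
small 396 [0.2988 0.2891 0.0118] 0.0098 [array([293.4, 290. ]), array([165.9, 165.4]), np.float64(0.0)]
rule 680 [ 0.4058 -0.0155  0.0137] 0.0146 [array([404.8, -17.3]), array([ 98.7, 244.6]), np.float64(0.9)]
tin 164 [ 0.6575 -0.2261  0.0718] 0.0736 [array([ 655.7, -223.2]), array([69.8, 72.3]), np.float64(45.9)]
rasp 665 [0.696  0.0246 0.0136] 0.0114 [array([700.3,   2.9]), array([350.4,  63.6]), np.float64(89.6)]
table 2651 [ 0.5278  0.1454 -0.0007] -0.0006 [array([528.1, 145.4]), array([178.3, 131.2]), np.float64(1.3)]
[[ 328    0    0    0    0    0    0    0    0    0    0    0]
 [   0    0    0    0    0    0    0    0    0    0    0    0]
 [   0    0    0    0    0    0    0    0    0    0    0    0]
 [   0    0    0    0    0    0    0    0    0    0    0    0]
 [   0    0    0    0    0    0    0    0    0    0    0    0]
 [   0    0    0    0    0    0    0    0    0  133    0    0]
 [   0    0    0    0    0    0  419 2488 4374 1861    0 4169]
 [   0    0    0    0    0    0    0    0    0    0    0 1419]]
```

View pics/crops.png

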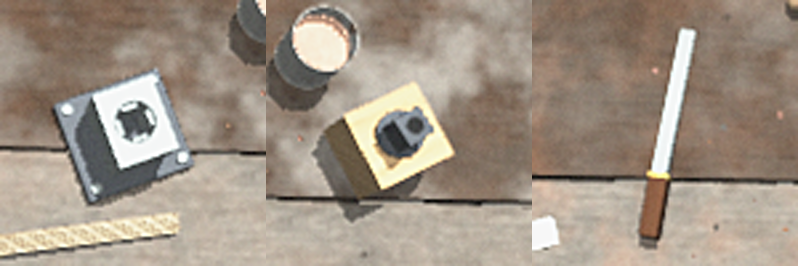

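Matches so far: the drift is the big one at (258,225). The stand block centre is at about (511,-56) mm with its channel along -69.5°/110.5°. The arbor head is at about (553,-296) mm. I'll move over the arbor.

```bash
python3 -m crank '[{"tx":40,"ty":38,"rz":1},{"tx":41,"ty":39,"rz":1},{"tx":41,"ty":39,"rz":1},{"tx":41,"ty":39,"rz":1},{"tx":41,"ty":39,"rz":1},{"tx":41,"ty":39,"rz":1},{"tx":41,"ty":39,"rz":1},{"tx":41,"ty":39,"rz":1},{"tx":2,"ty":2},{}]'
python3 - <<'E'
from rig import arm, eyes
from h import *
s=arm.get_state(); print(s['time_s'],s['tool_pos'],s['eef_rot'],s['joint_pos'])
p=eyes.camera('wrist'); pickle.dump(p,open('w1.pkl','wb')); cv2.imwrite('pics/w1.png',p['frame']); print(p['mtx'],p['world_from_camera'].round(3))
E
```

```text
0.6 [ 0.22339201 -0.61043268  0.23134021] [-8.99938261e+01  1.52408387e-03 -1.59901787e+02] [ 84.98242535  28.69689705 -24.46448083  88.83085758  12.65095858
  65.21737029 -12.04977879]
[[371.64829954   0.         322.82838596]
 [  0.         371.64829954 241.19958792]
 [  0.           0.           1.        ]] [[ 0.344 -0.902 -0.262  0.289]
 [-0.939 -0.33  -0.097 -0.587]
 [ 0.001  0.279 -0.96   0.374]
 [ 0.     0.     0.     1.   ]]validation failed for argument at $[0]...
```

View pics/w1.png

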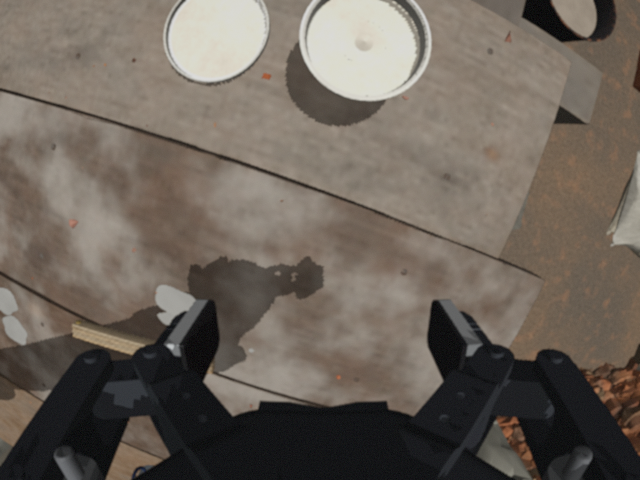

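The wrist view shows only bench, since the call was refused. Rows probably need all seven keys.

```bash
python3 -m crank '[{"rx":0,"ry":0,"rz":1,"tx":40,"ty":38,"tz":0,"hand":-1},{"rx":0,"ry":0,"rz":1,"tx":41,"ty":39,"tz":0,"hand":-1},{"rx":0,"ry":0,"rz":1,"tx":41,"ty":39,"tz":0,"hand":-1},{"rx":0,"ry":0,"rz":1,"tx":41,"ty":39,"tz":0,"hand":-1},{"rx":0,"ry":0,"rz":1,"tx":41,"ty":39,"tz":0,"hand":-1},{"rx":0,"ry":0,"rz":1,"tx":41,"ty":39,"tz":0,"hand":-1},{"rx":0,"ry":0,"rz":1,"tx":41,"ty":39,"tz":0,"hand":-1},{"rx":0,"ry":0,"rz":1,"tx":41,"ty":39,"tz":0,"hand":-1},{"rx":0,"ry":0,"rz":0,"tx":2,"ty":2,"tz":0,"hand":-1},{"rx":0,"ry":0,"rz":0,"tx":0,"ty":0,"tz":0,"hand":-1}]'
python3 - <<'E'
from rig import arm, eyes
from h import *
s=arm.get_state(); print(s['time_s'],s['tool_pos'],s['eef_rot'],s['joint_pos'])
p=eyes.camera('wrist'); pickle.dump(p,open('w2.pkl','wb')); cv2.imwrite('pics/w2.png',p['frame']); print(p['world_from_camera'].round(3))
E
```

```text
time_s: 1.9
tool_pos: [0.5523, -0.2975, 0.2312]
eef_rot: [-90.0, -0.0, -151.9]
contact_force: [-0.6, -0.8, -0.2]
width: 0.0853
1.9 [ 0.55229373 -0.29745626  0.23115577] [-8.99945290e+01 -3.95429783e-02 -1.51856137e+02] [ 49.93674669  27.93793753 -33.02711041  92.09321033  16.41737694
  64.88724174 -48.92249214]
[[ 0.472 -0.846 -0.247  0.614]
 [-0.882 -0.453 -0.133 -0.265]
 [ 0.001  0.28  -0.96   0.374]
 [ 0.     0.     0.     1.   ]]
```

View pics/w2.png

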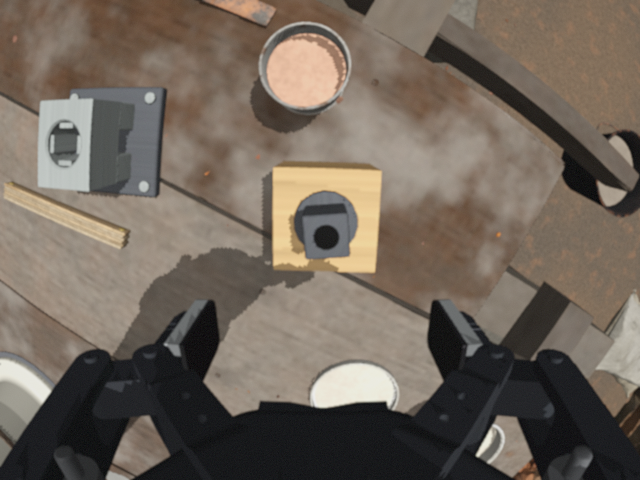

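The arbor head is at (325,237) on the rest, close to aligned with the jaws. The stand is at (85,143). I'll measure the head and block with the fisheye depth.

```bash
cat >> h.py <<'E'
def fcloud(p):
    z=p['range_z']; K=p['mtx']; v,u=np.mgrid[:480,:640]
    a=(u-K[0,2])/K[0,0]; b=(v-K[1,2])/K[1,1]; r=np.hypot(a,b)+1e-9; t=np.tan(r)
    P=np.stack([a/r*t*z,b/r*t*z,z],-1); T=p['world_from_camera']; W=P@T[:3,:3].T+T[:3,3]; W[(z<=0)|(r>1.4)]=np.nan
    return W
def frect(W,u0,u1,v0,v1,lo,hi):
    S=W[v0:v1,u0:u1].reshape(-1,3); S=S[(S[:,2]>lo)&(S[:,2]<hi)]
    return len(S),S.mean(0).round(4),rect(S)
E
python3 - <<'E'
from h import *
p=pickle.load(open('w2.pkl','rb')); W=fcloud(p)
print('head',frect(W,290,365,190,270,.122,.135))
print('rest',frect(W,260,395,150,290,.074,.083))
print('block',frect(W,20,180,80,210,.088,.102))
E
```

```text
head (2092, array([ 0.5561, -0.299 ,  0.1284]), [array([ 555. , -299.6]), array([32.3, 32.4]), np.float64(32.1)])
rest (7286, array([ 0.5583, -0.2977,  0.0804]), [array([ 554.6, -299.8]), array([87.3, 86.1]), np.float64(26.5)])
block (4306, array([ 0.5146, -0.0623,  0.0952]), [array([512.9, -59.2]), array([80.9, 66.5]), np.float64(21.3)])
```

```bash
python3 -m crank '[{"rx":0,"ry":0,"rz":4,"tx":2,"ty":-1,"tz":-35,"hand":-1},{"rx":0,"ry":0,"rz":0,"tx":0,"ty":0,"tz":-45,"hand":-1},{"rx":0,"ry":0,"rz":0,"tx":0,"ty":0,"tz":-40,"hand":-1},{"rx":0,"ry":0,"rz":0,"tx":0,"ty":0,"tz":-16,"hand":-1},{"rx":0,"ry":0,"rz":0,"tx":0,"ty":0,"tz":0,"hand":1},{"rx":0,"ry":0,"rz":0,"tx":0,"ty":0,"tz":0,"hand":1},{"rx":0,"ry":0,"rz":0,"tx":0,"ty":0,"tz":0,"hand":1},{"rx":0,"ry":0,"rz":0,"tx":0,"ty":0,"tz":0,"hand":1},{"rx":0,"ry":0,"rz":0,"tx":0,"ty":0,"tz":0,"hand":1},{"rx":0,"ry":0,"rz":0,"tx":0,"ty":0,"tz":0,"hand":1}]'
```

```text
time_s: 3.2
tool_pos: [0.5558, -0.299, 0.0974]
eef_rot: [-89.8, 0.1, -147.9]
contact_force: [-0.9, -0.0, 7.4]
width: 0.0308
```

```bash
python3 -m crank '[{"rx":0,"ry":0,"rz":0,"tx":0,"ty":0,"tz":4,"hand":1},{"rx":0,"ry":0,"rz":0,"tx":0,"ty":0,"tz":10,"hand":1},{"rx":0,"ry":0,"rz":0,"tx":0,"ty":0,"tz":18,"hand":1},{"rx":0,"ry":0,"rz":0,"tx":0,"ty":0,"tz":22,"hand":1},{"rx":0,"ry":0,"rz":0,"tx":0,"ty":0,"tz":22,"hand":1},{"rx":0,"ry":0,"rz":0,"tx":0,"ty":0,"tz":22,"hand":1},{"rx":0,"ry":0,"rz":0,"tx":0,"ty":0,"tz":20,"hand":1},{"rx":0,"ry":0,"rz":0,"tx":-5,"ty":25,"tz":10,"hand":1},{"rx":0,"ry":0,"rz":0,"tx":-8,"ty":50,"tz":0,"hand":1},{"rx":0,"ry":0,"rz":0,"tx":-5,"ty":25,"tz":0,"hand":1}]'
python3 - <<'E'
from rig import arm, eyes
from h import *
s=arm.get_state(); print(s['time_s'],s['tool_pos'],s['eef_rot'],s['joint_pos'])
ims=[]
for n in ['side','top','wrist']:
    p=eyes.camera(n); pickle.dump(p,open(n+'3.pkl','wb')); f=p['frame']
    if n=='wrist': W=fcloud(p); print('block',frect(W,0,640,0,300,.088,.102))
    else:
        q=np.linalg.inv(p['world_from_camera'])@[*s['tool_pos'],1]; c=p['mtx']@q[:3]; c=(c[:2]/c[2]).astype(int); print(c)
        f=f[max(c[1]-40,0):c[1]+60,c[0]-50:c[0]+50]
    ims.append(cv2.resize(f,(400 if n=='wrist' else 300,300),interpolation=cv2.INTER_CUBIC))
cv2.imwrite('pics/l3.png',cv2.resize(cv2.hconcat(ims),(800,240)))
cv2.imwrite('pics/side3.png',cv2.resize(ims[0],(600,600)))
cv2.imwrite('pics/wr3.png',f)
E
```

```text
time_s: 4.45
tool_pos: [0.5359, -0.1936, 0.2238]
eef_rot: [-90.1, 0.0, -147.6]
contact_force: [0.5, 0.4, -2.9]
width: 0.031
4.45 [ 0.535874   -0.1936119   0.22381476] [-9.00758619e+01  3.17701564e-02 -1.47649677e+02] [ 46.024061    23.014385   -36.55004029 100.77923979  15.30631551
  61.29035104 -53.4286586 ]
[354 154]
[443 213]
block (6413, array([ 0.5143, -0.0607,  0.0955]), [array([512.9, -58.9]), array([80.7, 65.5]), np.float64(20.8)])
```

View pics/side3.png

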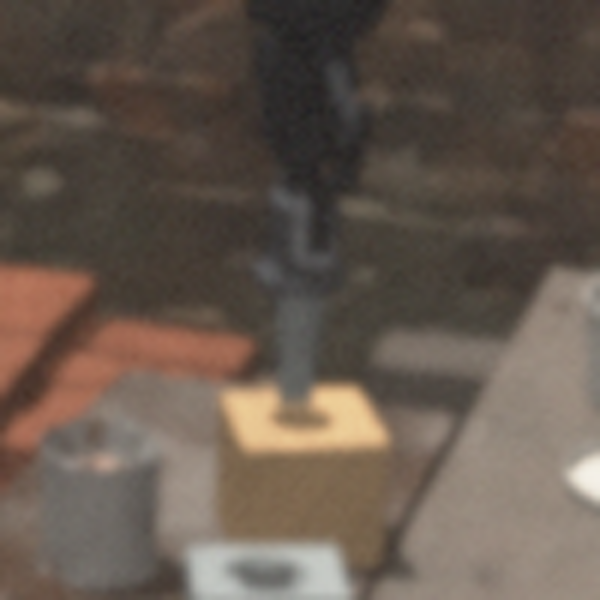

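View pics/wr3.png

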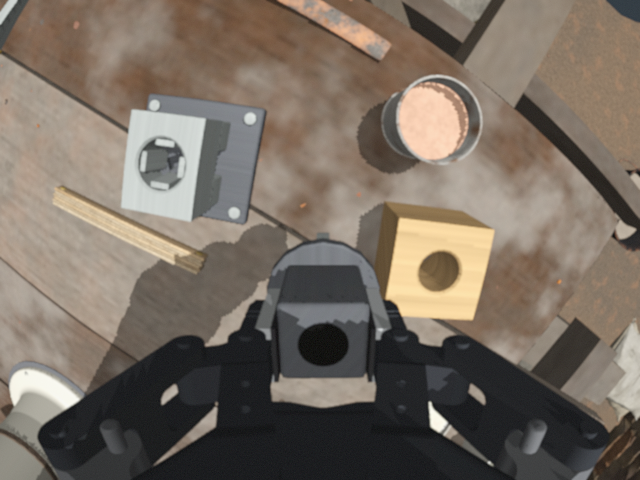

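The arbor is held and clear of the rest. The bore, with what may be a plate inside, is at (161,163). Now I measure the tang direction from the side depth and zoom into the bore.

Run:
```python
from h import *
p=pickle.load(open('side3.pkl','rb')); W=cloud(p); t=np.array([.5359,-.1936])
d=np.hypot(W[...,0]-t[0],W[...,1]-t[1]); m=(d<.035)&(W[...,2]>.11)
for v in range(140,190):
    u=np.where(m[v])[0]
    if len(u): 
        q=W[v,u]; print(v,u.min(),u.max(),len(u),'z',q[:,2].mean().round(3),'wid mm',round(len(u)*p['range_z'][v,u].mean()/495*1000,1), 'xy', q[:,:2].mean(0).round(3))
p=pickle.load(open('wrist3.pkl','rb')); f=p['frame'][125:200,120:205]; cv2.imwrite('pics/bore.png',cv2.resize(f,(680,600),interpolation=cv2.INTER_CUBIC))
```

```text
140 349 355 7 z 0.274 wid mm 22.5 xy [ 0.545 -0.188]
141 349 355 7 z 0.272 wid mm 22.5 xy [ 0.545 -0.186]
142 350 360 6 z 0.268 wid mm 19.3 xy [ 0.539 -0.191]
143 350 354 5 z 0.265 wid mm 16.1 xy [ 0.544 -0.187]
144 350 354 5 z 0.262 wid mm 16.1 xy [ 0.544 -0.185]
145 350 354 5 z 0.258 wid mm 16.1 xy [ 0.544 -0.186]
146 349 353 5 z 0.255 wid mm 16.1 xy [ 0.547 -0.185]
147 349 358 9 z 0.256 wid mm 28.8 xy [ 0.537 -0.175]
148 349 360 10 z 0.254 wid mm 32.0 xy [ 0.534 -0.174]
149 349 360 11 z 0.25 wid mm 35.2 xy [ 0.532 -0.174]
150 349 360 12 z 0.248 wid mm 38.4 xy [ 0.531 -0.171]
151 348 360 12 z 0.244 wid mm 38.5 xy [ 0.535 -0.174]
152 348 360 13 z 0.241 wid mm 41.7 xy [ 0.533 -0.173]
153 348 360 12 z 0.236 wid mm 38.6 xy [ 0.534 -0.175]
154 348 359 12 z 0.234 wid mm 38.6 xy [ 0.534 -0.173]
155 348 359 12 z 0.231 wid mm 38.6 xy [ 0.534 -0.172]
156 348 359 12 z 0.227 wid mm 38.7 xy [ 0.534 -0.174]
157 347 359 13 z 0.222 wid mm 42.1 xy [ 0.536 -0.177]
158 346 361 16 z 0.217 wid mm 52.0 xy [ 0.536 -0.182]
159 346 361 16 z 0.214 wid mm 52.0 xy [ 0.535 -0.18 ]
160 346 361 16 z 0.211 wid mm
[... 439 characters left out ...]
533 -0.18 ]
169 350 357 8 z 0.179 wid mm 26.3 xy [ 0.534 -0.182]
170 350 356 7 z 0.176 wid mm 23.0 xy [ 0.535 -0.18 ]
171 350 356 7 z 0.172 wid mm 23.1 xy [ 0.535 -0.182]
172 350 356 7 z 0.168 wid mm 23.1 xy [ 0.535 -0.183]
173 350 356 7 z 0.163 wid mm 23.2 xy [ 0.536 -0.186]
174 350 356 7 z 0.159 wid mm 23.2 xy [ 0.536 -0.188]
175 350 356 7 z 0.155 wid mm 23.3 xy [ 0.536 -0.188]
176 350 355 6 z 0.152 wid mm 19.9 xy [ 0.537 -0.186]
177 350 355 6 z 0.148 wid mm 20.0 xy [ 0.537 -0.188]
178 350 355 6 z 0.145 wid mm 20.0 xy [ 0.537 -0.187]
179 350 355 6 z 0.141 wid mm 20.0 xy [ 0.536 -0.186]
180 350 355 6 z 0.137 wid mm 20.0 xy [ 0.536 -0.187]
181 350 353 4 z 0.132 wid mm 13.4 xy [ 0.54  -0.189]
```

View pics/bore.png

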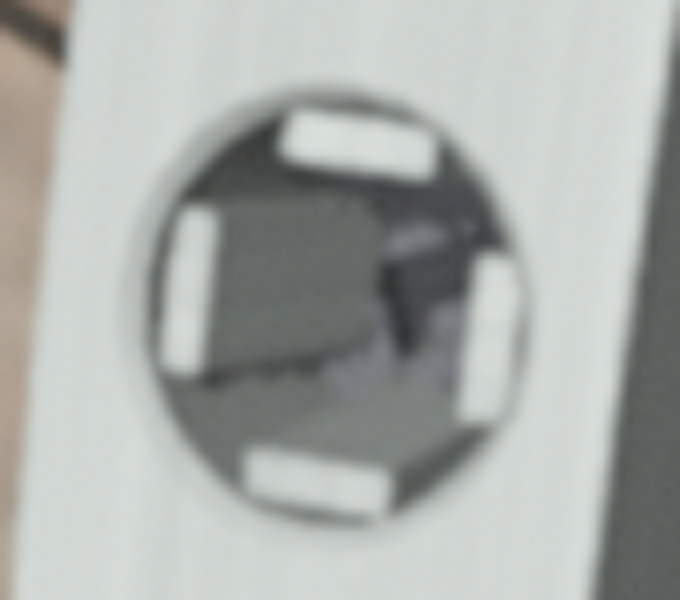

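The tang is 20 mm wide in the side view, so tang x lies at 32° mod 180, along tool x. The slot is partly visible inside the bore. I'll turn about -102° toward the stand's x axis and place the wrist camera straight over the bore.

```bash
python3 -m crank '[{"rx":0,"ry":0,"rz":-10.2,"tx":-5,"ty":20,"tz":0,"hand":1},{"rx":0,"ry":0,"rz":-10.2,"tx":-5,"ty":20,"tz":0,"hand":1},{"rx":0,"ry":0,"rz":-10.2,"tx":-5,"ty":20,"tz":0,"hand":1},{"rx":0,"ry":0,"rz":-10.2,"tx":-5,"ty":20,"tz":0,"hand":1},{"rx":0,"ry":0,"rz":-10.2,"tx":-5,"ty":20,"tz":0,"hand":1},{"rx":0,"ry":0,"rz":-10.2,"tx":-5,"ty":20,"tz":0,"hand":1},{"rx":0,"ry":0,"rz":-10.2,"tx":-5,"ty":20,"tz":0,"hand":1},{"rx":0,"ry":0,"rz":-10.2,"tx":-4,"ty":20,"tz":0,"hand":1},{"rx":0,"ry":0,"rz":-10.2,"tx":-4,"ty":20,"tz":0,"hand":1},{"rx":0,"ry":0,"rz":-10.2,"tx":-4,"ty":20,"tz":0,"hand":1}]'
python3 - <<'E'
from rig import arm, eyes
from h import *
s=arm.get_state(); print(s['time_s'],s['tool_pos'],s['eef_rot'],s['joint_pos'])
p=eyes.camera('wrist'); pickle.dump(p,open('w4.pkl','wb')); cv2.imwrite('pics/w4.png',p['frame']); print(p['world_from_camera'].round(3))
W=fcloud(p); print('block',frect(W,0,640,0,300,.088,.102))
E
```

```text
time_s: 5.85
tool_pos: [0.4896, -0.0278, 0.2118]
eef_rot: [-88.4, -0.8, 123.7]
contact_force: [0.7, -0.5, -3.2]
width: 0.0309
5.85 [ 0.48960481 -0.02781462  0.21177296] [-88.40976464  -0.75225509 123.66857727] [-1.16807539e+00  1.29903266e+01  1.25378296e+00  1.11801653e+02
 -2.90735954e-02  5.69512413e+01 -1.46246846e+02]
[[-0.831 -0.524 -0.184  0.533]
 [-0.555  0.801  0.226 -0.087]
 [ 0.029  0.29  -0.957  0.354]
 [ 0.     0.     0.     1.   ]]
block (8281, array([ 0.5134, -0.059 ,  0.0958]), [array([513.2, -58.8]), array([80.5, 64.8]), np.float64(21.1)])
```

View pics/w4.png

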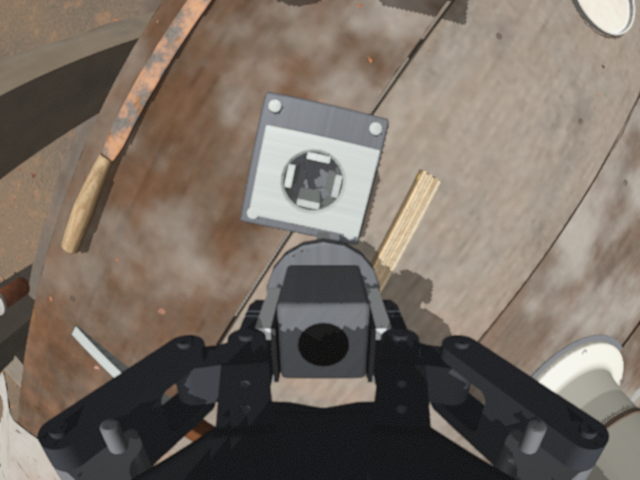

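Joint 7 ran to its limit, so the turn has to go the other way. The bore is well visible at (311,180), so I zoom there.

Run:
```python
from h import *
p=pickle.load(open('w4.pkl','rb')); f=p['frame'][143:217,272:350]; g=cv2.resize(f,(624,592),interpolation=cv2.INTER_CUBIC)
g=cv2.convertScaleAbs(g,alpha=1.6,beta=0); cv2.imwrite('pics/bore4.png',g)
W=fcloud(p)[143:217,272:350]; z=W[...,2]; a=np.clip((z+.0)/.1*255,0,255); a=np.nan_to_num(a).astype(np.uint8); cv2.imwrite('pics/bore4d.png',cv2.applyColorMap(cv2.resize(a,(624,592),interpolation=cv2.INTER_NEAREST),cv2.COLORMAP_JET))
# orthographic plot of plate points
m=(abs(z-.0535)<.006); print(m.sum()); m2=z<.04; print(m2.sum(), W[m2][:,:2].mean(0) if m2.any() else 0, np.unique((z[np.isfinite(z)]*1000//5*5).astype(int),return_counts=True))
if m2.any():
    print(rect(W[m2]))
```

```text
821
370 [ 0.51056933 -0.05541103] (array([10, 15, 45, 50, 55, 60, 65, 70, 75, 80, 85, 90, 95]), array([ 127,  243,   10,  599,  220,  106,  110,  122,  146,  149,  182,
        969, 2765]))
[array([510.5, -55.6]), array([12.5, 25.4]), np.float64(43.8)]
```

View pics/bore4.png

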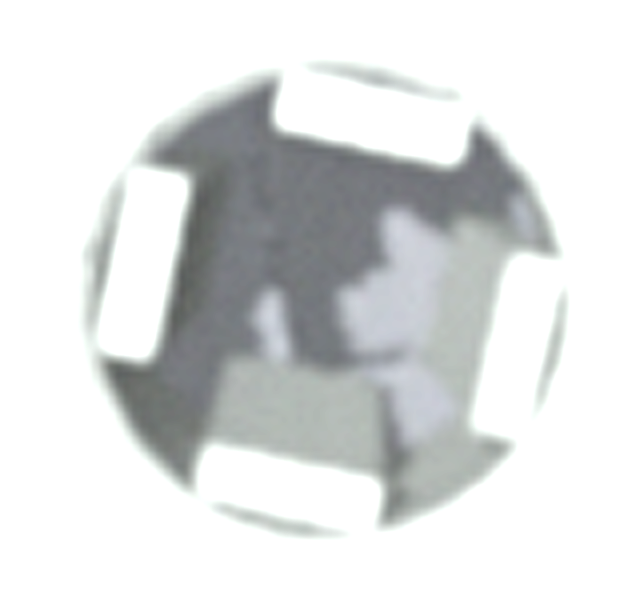

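View pics/bore4d.png

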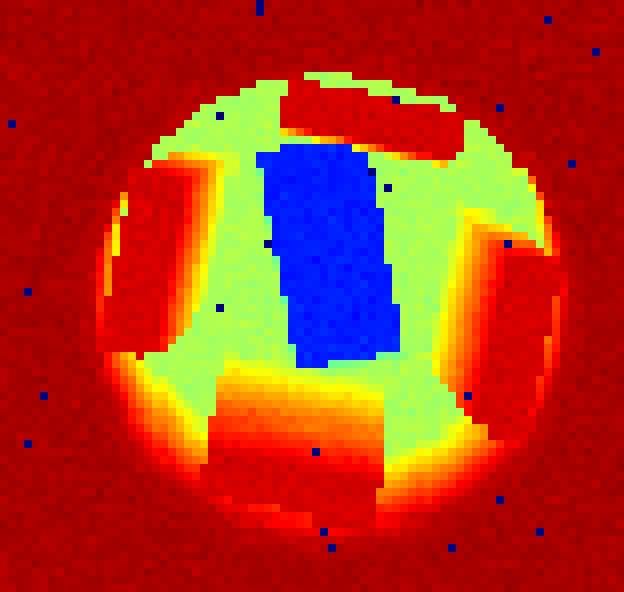

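Depth shows the slot clearly in blue (320,255 in the zoom). I project its outline onto the plate plane to get the angle.

Run:
```python
from h import *
p=pickle.load(open('w4.pkl','rb')); W=fcloud(p); c=p['world_from_camera'][:3,3]
S=W[143:217,272:350].reshape(-1,3)
for zp in (.0535,.047):
    m=S[:,2]<.04; D=S[m]-c; Q=c+D*((zp-c[2])/D[:,2])[:,None]; print(zp,rect(Q),Q.mean(0))
    u,s,v=np.linalg.svd((Q-Q.mean(0))[:,:2]); print(np.degrees(np.arctan2(v[0,1],v[0,0])))
# mouth circle
B=W[143:217,272:350]; m=B[...,2]<.091
Q=B[m]; D=Q-c; Q=c+D*((.096-c[2])/D[:,2])[:,None]
print('mouth',cv2.minEnclosingCircle((Q[:,:2]*1000).astype(np.float32)), Q.mean(0))
```

```text
0.0535 [array([513.1, -59.2]), array([11.1, 22.5]), np.float64(43.0)] [ 0.51306268 -0.05900505  0.0535    ]
135.18018216387412
0.047 [array([512.7, -58.5]), array([11.4, 23. ]), np.float64(43.0)] [ 0.51263808 -0.05839315  0.047     ]
135.18018216387415
mouth ((513.337646484375, -59.234619140625), 20.630525588989258) [ 0.51351661 -0.05925603  0.096     ]
```

```bash
cat > headpos.py <<'E'
from h import *
def head(p,ztop,z0=.006):
    W=fcloud(p); S=W[240:400,260:385].reshape(-1,3); S=S[abs(S[:,2]-ztop)<z0]
    return rect(S)
E
python3 - <<'E'
from headpos import *
for f,t,yaw in (('wrist3',(.5359,-.1936,.2238),-147.65),('w4',(.4896,-.0278,.2118),123.67)):
    p=pickle.load(open(f+'.pkl','rb')); W=fcloud(p)
    S=W[240:400,285:360].reshape(-1,3); S=S[np.isfinite(S[:,2])&(S[:,2]>.15)]; h=np.histogram(S[:,2],bins=np.arange(.15,.32,.004)); print([(round(b,3),n) for n,b in zip(*h) if n>50])
    zt=h[1][h[0].argmax()]+.002; r=head(p,zt); print(zt,r)
    d=np.array(r[0])/1000-np.array(t[:2]); a=np.radians(yaw); print('tool x,z offs mm', (d@[np.cos(a),np.sin(a)]*1000).round(1),(d@[-np.sin(a),np.cos(a)]*1000).round(1))
E
```

```text
[(np.float64(0.206), np.int64(58)), (np.float64(0.21), np.int64(330)), (np.float64(0.214), np.int64(1369)), (np.float64(0.218), np.int64(220)), (np.float64(0.222), np.int64(300)), (np.float64(0.226), np.int64(240)), (np.float64(0.23), np.int64(261)), (np.float64(0.234), np.int64(345)), (np.float64(0.238), np.int64(286)), (np.float64(0.242), np.int64(320)), (np.float64(0.246), np.int64(386)), (np.float64(0.25), np.int64(691)), (np.float64(0.254), np.int64(5253))]
0.2560000000000001 [array([ 535.9, -193.7]), array([32.6, 43.5]), np.float64(31.4)]
tool x,z offs mm 0.1 0.1
[(np.float64(0.194), np.int64(68)), (np.float64(0.198), np.int64(524)), (np.float64(0.202), np.int64(1177)), (np.float64(0.206), np.int64(217)), (np.float64(0.21), np.int64(303)), (np.float64(0.214), np.int64(248)), (np.float64(0.218), np.int64(259)), (np.float64(0.222), np.int64(348)), (np.float64(0.226), np.int64(290)), (np.float64(0.23), np.int64(323)), (np.float64(0.234), np.int64(371)), (np.float64(0.238), np.int64(943)), (np.float64(0.242), np.int64(4981))]
0.24400000000000008 [array([490.7, -30. ]), array([43.7, 32.1]), np.float64(33.8)]
tool x,z offs mm -2.4 0.3
```

Run:
```python
from scipy.spatial.transform import Rotation as R
from rig import arm
s=arm.get_state(); a=R.from_euler('xyz',s['eef_rot'],degrees=True); b=R.from_euler('xyz',[-90,0,134],degrees=True)
print((b*a.inv()).as_rotvec(degrees=True))
```

```text
[ 0.51909226 -1.78771886 10.27528822]
```

```bash
python3 -m crank '[{"rx":0.17,"ry":-0.6,"rz":3.4,"tx":6,"ty":-8,"tz":2,"hand":1},{"rx":0.17,"ry":-0.6,"rz":3.4,"tx":6,"ty":-8,"tz":2,"hand":1},{"rx":0.17,"ry":-0.6,"rz":3.4,"tx":6,"ty":-8,"tz":0,"hand":1},{"rx":0,"ry":0,"rz":0,"tx":5.6,"ty":-7.3,"tz":0,"hand":1},{"rx":0,"ry":0,"rz":0,"tx":0,"ty":0,"tz":0,"hand":1},{"rx":0,"ry":0,"rz":0,"tx":0,"ty":0,"tz":-10,"hand":1},{"rx":0,"ry":0,"rz":0,"tx":0,"ty":0,"tz":-10,"hand":1},{"rx":0,"ry":0,"rz":0,"tx":0,"ty":0,"tz":0,"hand":1},{"rx":0,"ry":0,"rz":0,"tx":0,"ty":0,"tz":0,"hand":1},{"rx":0,"ry":0,"rz":0,"tx":0,"ty":0,"tz":0,"hand":1}]'
python3 - <<'E'
from rig import arm, eyes
from h import *
s=arm.get_state(); print(s['time_s'],s['tool_pos'],s['eef_rot'],s['joint_pos'],s['contact_force'],s['torque'])
ims=[]
for n in ['side','wrist']:
    p=eyes.camera(n); pickle.dump(p,open(n+'5.pkl','wb')); f=p['frame']
    if n=='side': f=f[150:250,290:410]
    ims.append(cv2.resize(f,(400,300),interpolation=cv2.INTER_CUBIC))
cv2.imwrite('pics/l5.png',cv2.hconcat(ims))
E
```

```text
time_s: 7.15
tool_pos: [0.5135, -0.0578, 0.1961]
eef_rot: [-90.2, 0.0, 134.1]
contact_force: [-0.3, -0.5, -2.5]
width: 0.0314
7.15 [ 0.51350228 -0.05777551  0.19612325] [-9.01677524e+01  2.47611304e-03  1.34126171e+02] [   2.97985296   15.56613268    0.63936296  110.69677277   -0.36518154
   53.62388702 -132.06193916] [-0.25449133 -0.50188928 -2.47659335] [ 0.06194716 -0.06857374  0.01399556]
```

View pics/l5.png

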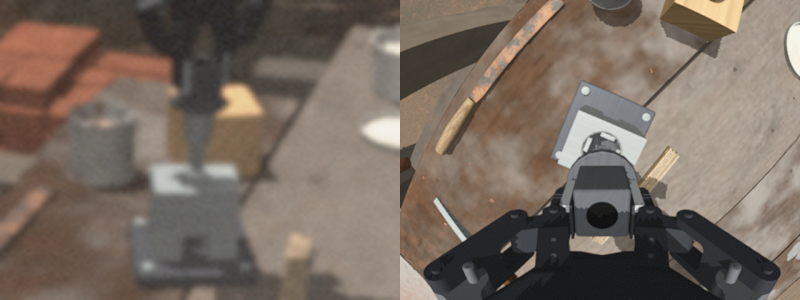

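The tang hangs over the bore, and the wrist view shows it entering the mouth. I descend to just above the plate.

```bash
python3 -m crank '[{"rx":0,"ry":0,"rz":0,"tx":0,"ty":-1.2,"tz":-8,"hand":1},{"rx":0,"ry":0,"rz":0,"tx":0,"ty":0,"tz":-8,"hand":1},{"rx":0,"ry":0,"rz":0,"tx":0,"ty":0,"tz":-8,"hand":1},{"rx":0,"ry":0,"rz":0,"tx":0,"ty":0,"tz":-8,"hand":1},{"rx":0,"ry":0,"rz":0,"tx":0,"ty":0,"tz":-8,"hand":1},{"rx":0,"ry":0,"rz":0,"tx":0,"ty":0,"tz":-5,"hand":1},{"rx":0,"ry":0,"rz":0,"tx":0,"ty":0,"tz":-5,"hand":1},{"rx":0,"ry":0,"rz":0,"tx":0,"ty":0,"tz":0,"hand":1},{"rx":0,"ry":0,"rz":0,"tx":0,"ty":0,"tz":0,"hand":1},{"rx":0,"ry":0,"rz":0,"tx":0,"ty":0,"tz":0,"hand":1}]'
```

```text
time_s: 8.5
tool_pos: [0.5132, -0.0589, 0.146]
eef_rot: [-90.1, -0.0, 134.1]
contact_force: [-0.7, 1.3, -2.5]
width: 0.0308
```

```bash
python3 -m crank '[{"rx":0,"ry":0,"rz":0,"tx":0,"ty":0,"tz":-2,"hand":1},{"rx":0,"ry":0,"rz":2,"tx":0,"ty":0,"tz":-2,"hand":1},{"rx":0,"ry":0,"rz":-2,"tx":0,"ty":0,"tz":-1.5,"hand":1},{"rx":0,"ry":0,"rz":-2,"tx":0,"ty":0,"tz":-1.5,"hand":1},{"rx":0,"ry":0,"rz":2,"tx":0,"ty":0,"tz":-1,"hand":1},{"rx":0,"ry":0,"rz":2,"tx":0,"ty":0,"tz":-1,"hand":1},{"rx":0,"ry":0,"rz":-2,"tx":0,"ty":0,"tz":0,"hand":1},{"rx":0,"ry":0,"rz":0,"tx":0,"ty":0,"tz":0,"hand":1},{"rx":0,"ry":0,"rz":0,"tx":0,"ty":0,"tz":0,"hand":1},{"rx":0,"ry":0,"rz":0,"tx":0,"ty":0,"tz":0,"hand":1}]'
```

```text
time_s: 9.75
tool_pos: [0.5132, -0.059, 0.1368]
eef_rot: [-90.1, -0.0, 134.1]
contact_force: [-0.1, 3.2, -3.8]
width: 0.0312
```

The tang passed the 29 mm stop height without resistance, so it is entering the slot. Continuing down.

```bash
python3 -m crank '[{"rx":0,"ry":0,"rz":0,"tx":0,"ty":0.5,"tz":-2.5,"hand":1},{"rx":0,"ry":0,"rz":1.5,"tx":0,"ty":0,"tz":-2.5,"hand":1},{"rx":0,"ry":0,"rz":-1.5,"tx":0,"ty":0,"tz":-2.5,"hand":1},{"rx":0,"ry":0,"rz":-1.5,"tx":0,"ty":0,"tz":-2.5,"hand":1},{"rx":0,"ry":0,"rz":1.5,"tx":0,"ty":0,"tz":-2.5,"hand":1},{"rx":0,"ry":0,"rz":0,"tx":0,"ty":0,"tz":-2.5,"hand":1},{"rx":0,"ry":0,"rz":0,"tx":0,"ty":0,"tz":0,"hand":1},{"rx":0,"ry":0,"rz":0,"tx":0,"ty":0,"tz":0,"hand":1},{"rx":0,"ry":0,"rz":0,"tx":0,"ty":0,"tz":0,"hand":1},{"rx":0,"ry":0,"rz":0,"tx":0,"ty":0,"tz":0,"hand":1}]'
```

```text
time_s: 11.0
tool_pos: [0.5135, -0.058, 0.1216]
eef_rot: [-90.2, -0.0, 134.1]
contact_force: [0.3, 6.1, -3.3]
width: 0.0311
```

```bash
python3 -m crank '[{"rx":0,"ry":0,"rz":0,"tx":0,"ty":1,"tz":0,"hand":1},{"rx":0,"ry":0,"rz":2,"tx":0,"ty":0.4,"tz":-1,"hand":1},{"rx":0,"ry":0,"rz":-2,"tx":0,"ty":0,"tz":-1,"hand":1},{"rx":0,"ry":0,"rz":-2,"tx":0,"ty":0,"tz":-1,"hand":1},{"rx":0,"ry":0,"rz":2,"tx":0,"ty":0,"tz":-1,"hand":1},{"rx":0,"ry":0,"rz":2,"tx":0,"ty":0,"tz":0,"hand":1},{"rx":0,"ry":0,"rz":-2,"tx":0,"ty":0,"tz":0,"hand":1},{"rx":0,"ry":0,"rz":0,"tx":0,"ty":0,"tz":0,"hand":1},{"rx":0,"ry":0,"rz":0,"tx":0,"ty":0,"tz":0,"hand":1},{"rx":0,"ry":0,"rz":0,"tx":0,"ty":0,"tz":0,"hand":1}]'
```

```text
time_s: 12.25
tool_pos: [0.5133, -0.0573, 0.1178]
eef_rot: [-90.2, -0.0, 134.1]
contact_force: [1.0, 2.3, -1.7]
width: 0.0311
```

```bash
python3 -m crank '[{"rx":0,"ry":0,"rz":2.5,"tx":0,"ty":0.3,"tz":-0.8,"hand":1},{"rx":0,"ry":0,"rz":-2.5,"tx":0,"ty":0,"tz":-0.8,"hand":1},{"rx":0,"ry":0,"rz":-2.5,"tx":0,"ty":0,"tz":-0.8,"hand":1},{"rx":0,"ry":0,"rz":2.5,"tx":0,"ty":0,"tz":-0.8,"hand":1},{"rx":0,"ry":0,"rz":2.5,"tx":0,"ty":0,"tz":-0.8,"hand":1},{"rx":0,"ry":0,"rz":-2.5,"tx":0,"ty":0,"tz":-0.5,"hand":1},{"rx":0,"ry":0,"rz":-2.5,"tx":0,"ty":0,"tz":-0.5,"hand":1},{"rx":0,"ry":0,"rz":2.5,"tx":0,"ty":0,"tz":0,"hand":1},{"rx":0,"ry":0,"rz":0,"tx":0,"ty":0,"tz":0,"hand":1},{"rx":0,"ry":0,"rz":0,"tx":0,"ty":0,"tz":0,"hand":1}]'
```

```text
time_s: 13.5
tool_pos: [0.5134, -0.0572, 0.1134]
eef_rot: [-90.1, 0.0, 134.1]
contact_force: [-1.0, 2.7, 5.9]
width: 0.0312
```

```bash
python3 -m crank '[{"rx":0,"ry":0,"rz":3,"tx":0,"ty":0,"tz":-0.5,"hand":1},{"rx":0,"ry":0,"rz":-3,"tx":0,"ty":0,"tz":-0.5,"hand":1},{"rx":0,"ry":0,"rz":-3,"tx":0,"ty":0,"tz":-0.3,"hand":1},{"rx":0,"ry":0,"rz":3,"tx":0,"ty":0,"tz":-0.3,"hand":1},{"rx":0,"ry":0,"rz":3,"tx":0,"ty":0,"tz":0,"hand":1},{"rx":0,"ry":0,"rz":-3,"tx":0,"ty":0,"tz":0,"hand":1},{"rx":0,"ry":0,"rz":-3,"tx":0,"ty":0,"tz":0,"hand":1},{"rx":0,"ry":0,"rz":3,"tx":0,"ty":0,"tz":0,"hand":1},{"rx":0,"ry":0,"rz":0,"tx":0,"ty":0,"tz":0,"hand":1},{"rx":0,"ry":0,"rz":0,"tx":0,"ty":0,"tz":0,"hand":1}]'
python3 - <<'E'
from rig import arm, eyes
from h import *
p=eyes.camera('wrist'); pickle.dump(p,open('w6.pkl','wb')); cv2.imwrite('pics/w6.png',p['frame']);W=fcloud(p)
S=W[240:400,285:360].reshape(-1,3); S=S[np.isfinite(S[:,2])]; h=np.histogram(S[:,2],bins=np.arange(.08,.2,.002)); print([(round(b,3),n) for n,b in zip(*h) if n>80]); print(np.median(S[S[:,2]>.135][:,2]))
p=eyes.camera('side'); pickle.dump(p,open('s6.pkl','wb'));cv2.imwrite('pics/s6.png',cv2.resize(p['frame'][170:250,305:400],(713,600),interpolation=cv2.INTER_CUBIC))
E
```

```text
time_s: 14.75
tool_pos: [0.5136, -0.0572, 0.1132]
eef_rot: [-90.2, 0.0, 134.1]
contact_force: [-5.1, 3.6, 19.3]
width: 0.0313
[(np.float64(0.096), np.int64(197)), (np.float64(0.1), np.int64(82)), (np.float64(0.102), np.int64(528)), (np.float64(0.104), np.int64(988)), (np.float64(0.106), np.int64(101)), (np.float64(0.108), np.int64(115)), (np.float64(0.11), np.int64(119)), (np.float64(0.112), np.int64(174)), (np.float64(0.114), np.int64(114)), (np.float64(0.116), np.int64(132)), (np.float64(0.118), np.int64(116)), (np.float64(0.12), np.int64(138)), (np.float64(0.122), np.int64(143)), (np.float64(0.124), np.int64(188)), (np.float64(0.126), np.int64(154)), (np.float64(0.128), np.int64(134)), (np.float64(0.13), np.int64(143)), (np.float64(0.132), np.int64(155)), (np.float64(0.134), np.int64(178)), (np.float64(0.136), np.int64(208)), (np.float64(0.138), np.int64(161)), (np.float64(0.14), np.int64(196)), (np.float64(0.142), np.int64(1494)), (np.float64(0.144), np.int64(4227))]
0.1443364322300375
```

View pics/s6.png

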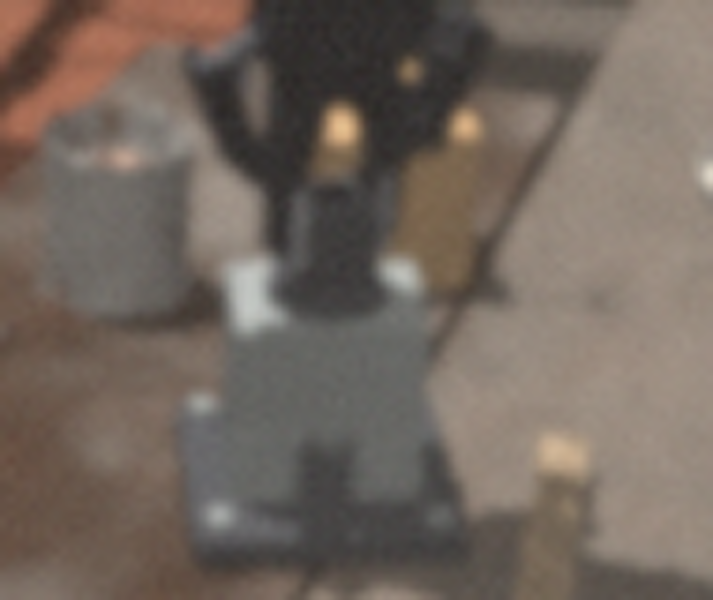

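The head top is at 144 mm, which equals 96+48. The side view shows the collar flush on the block, and the force rose to about 20 N with no further travel, so the arbor is home. I relax the push, let go and rise.

```bash
python3 -m crank '[{"rx":0,"ry":0,"rz":0,"tx":0,"ty":0,"tz":1,"hand":1},{"rx":0,"ry":0,"rz":0,"tx":0,"ty":0,"tz":0.6,"hand":1},{"rx":0,"ry":0,"rz":0,"tx":0,"ty":0,"tz":0,"hand":-1},{"rx":0,"ry":0,"rz":0,"tx":0,"ty":0,"tz":0,"hand":-1},{"rx":0,"ry":0,"rz":0,"tx":0,"ty":0,"tz":0,"hand":-1},{"rx":0,"ry":0,"rz":0,"tx":0,"ty":0,"tz":0,"hand":-1},{"rx":0,"ry":0,"rz":0,"tx":0,"ty":0,"tz":15,"hand":-1},{"rx":0,"ry":0,"rz":0,"tx":0,"ty":0,"tz":40,"hand":-1},{"rx":0,"ry":0,"rz":0,"tx":0,"ty":0,"tz":50,"hand":-1},{"rx":0,"ry":0,"rz":5,"tx":0,"ty":10,"tz":20,"hand":-1}]'
python3 - <<'E'
from rig import arm, eyes
from h import *
p=eyes.camera('wrist'); pickle.dump(p,open('w7.pkl','wb')); cv2.imwrite('pics/w7.png',p['frame']);W=fcloud(p)
for lo,hi in ((.135,.155),(.1005,.109),(.09,.0995)): 
    S=W[100:420,200:450].reshape(-1,3); S=S[(S[:,2]>lo)&(S[:,2]<hi)]; print(lo,len(S),np.median(S,0),rect(S))
E
```

```text
time_s: 16.1
tool_pos: [0.515, -0.0478, 0.2422]
eef_rot: [-90.3, 0.3, 139.1]
contact_force: [0.1, 0.3, -0.3]
width: 0.085
0.135 2235 [ 0.51431443 -0.06004764  0.14450135] [array([513.3, -59.2]), array([32.4, 32.1]), np.float64(44.4)]
0.1005 1115 [ 0.525932   -0.06841224  0.10440254] [array([517. , -61.4]), array([51. , 42.7]), np.float64(52.1)]
0.09 4161 [ 0.52423691 -0.06428606  0.09634558] [array([512.9, -58.9]), array([80.8, 65. ]), np.float64(20.7)]
```

View pics/w7.png

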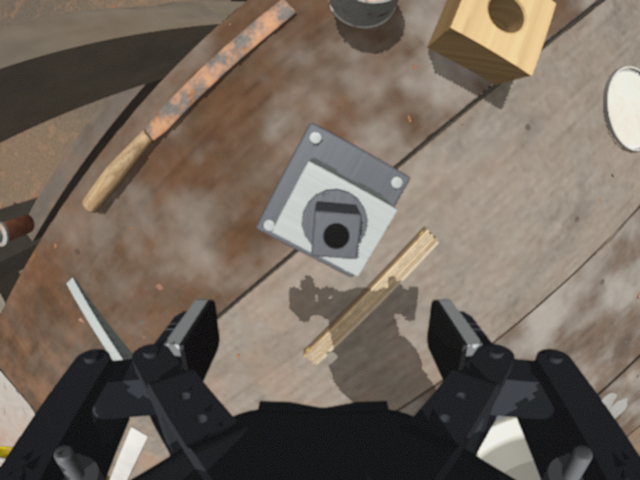

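The arbor is released and home: collar top 104.4 mm, block 96.3 mm. Next I swing round to the drift.

```bash
python3 -m crank '[{"rx":0,"ry":0,"rz":10.6,"tx":-3,"ty":16,"tz":0,"hand":-1},{"rx":0,"ry":0,"rz":10.6,"tx":-3,"ty":16,"tz":0,"hand":-1},{"rx":0,"ry":0,"rz":10.6,"tx":-3,"ty":16,"tz":0,"hand":-1},{"rx":0,"ry":0,"rz":10.6,"tx":-3,"ty":16,"tz":0,"hand":-1},{"rx":0,"ry":0,"rz":10.6,"tx":-3,"ty":16,"tz":0,"hand":-1},{"rx":0,"ry":0,"rz":10.6,"tx":-3,"ty":16,"tz":0,"hand":-1},{"rx":0,"ry":0,"rz":10.6,"tx":-3,"ty":16,"tz":0,"hand":-1},{"rx":0,"ry":0,"rz":10.6,"tx":-3,"ty":16,"tz":0,"hand":-1},{"rx":0,"ry":0,"rz":10.6,"tx":-3,"ty":16,"tz":0,"hand":-1},{"rx":0,"ry":0,"rz":10.6,"tx":-3,"ty":16,"tz":0,"hand":-1}]' && python3 -m crank '[{"rx":0,"ry":0,"rz":10.6,"tx":0,"ty":18,"tz":-4,"hand":-1},{"rx":0,"ry":0,"rz":10.6,"tx":0,"ty":18,"tz":-4,"hand":-1},{"rx":0,"ry":0,"rz":10.6,"tx":0,"ty":18,"tz":-4,"hand":-1},{"rx":0,"ry":0,"rz":10.6,"tx":0,"ty":18,"tz":-4,"hand":-1},{"rx":0,"ry":0,"rz":10.6,"tx":0,"ty":18,"tz":-4,"hand":-1},{"rx":0,"ry":0,"rz":10.6,"tx":0,"ty":18,"tz":-4,"hand":-1},{"rx":0,"ry":0,"rz":10.6,"tx":0,"ty":18,"tz":-4,"hand":-1},{"rx":0,"ry":0,"rz":10.6,"tx":0,"ty":18,"tz":-4,"hand":-1},{"rx":0,"ry":0,"rz":10.6,"tx":0,"ty":18,"tz":-4,"hand":-1},{"rx":0,"ry":0,"rz":10.6,"tx":0,"ty":18,"tz":-4,"hand":-1}]'
python3 - <<'E'
from rig import arm, eyes
from h import *
s=arm.get_state(); print(s['time_s'],s['tool_pos'],s['eef_rot'],s['joint_pos'])
p=eyes.camera('wrist'); pickle.dump(p,open('w8.pkl','wb')); cv2.imwrite('pics/w8.png',p['frame'])
E
```

```text
time_s: 17.4
tool_pos: [0.483, 0.1134, 0.2381]
eef_rot: [-90.1, -0.0, -114.6]
contact_force: [-0.5, 0.3, 0.8]
width: 0.0853
time_s: 18.65
tool_pos: [0.4833, 0.2933, 0.1979]
eef_rot: [-90.2, -0.0, -8.6]
contact_force: [-0.5, 0.4, -0.1]
width: 0.0851
18.65 [0.48325621 0.29329042 0.19787356] [-9.01694376e+01 -4.51261976e-02 -8.60936624e+00] [ -2.80471908  25.19636716 -39.88419723 102.7332455   18.76077044
  58.91713459  31.51707059]
```

View pics/w8.png

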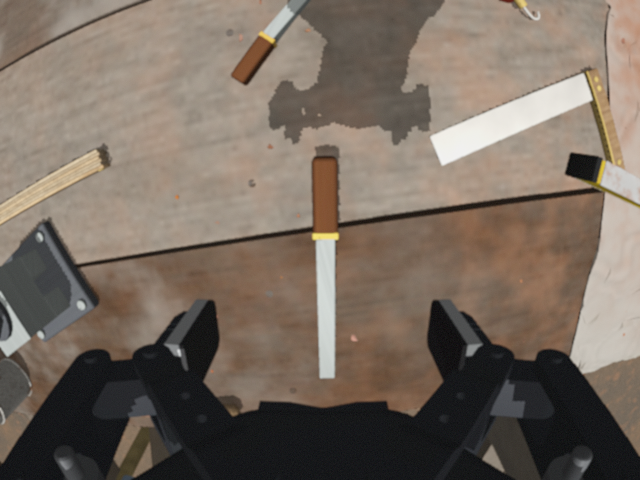

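The large drift lies along the tool's x: handle (325,195), tip (327,377). The smaller look-alike is at (270,45). Measuring the pose.

Run:
```python
from h import *
p=pickle.load(open('w8.pkl','rb')); W=fcloud(p)
print('handle',frect(W,300,350,150,236,.028,.036))
S=W[145:385,305:345].reshape(-1,3); S=S[(S[:,2]>.0035)&(S[:,2]<.05)]; print('all',rect(S),len(S))
u,s,v=np.linalg.svd((S-S.mean(0))[:,:2],full_matrices=False); print(np.degrees(np.arctan2(v[0,1],v[0,0])))
a=v[0]*np.sign(v[0,0]); t=S[:,:2]@a; print('ends',t.min(),t.max(), S[t>t.max()-.004].mean(0), S[t<t.min()+.004].mean(0))
```

```text
handle (2039, array([0.4627, 0.2955, 0.0319]), [array([463.1, 295.5]), array([22.4, 67. ]), np.float64(82.3)])
all [array([547.6, 284.2]), array([ 22.5, 237.5]), np.float64(82.5)] 4335
-7.856938326782774
ends 0.3849144703386373 0.6223876479351966 [0.66331571 0.26782742 0.00436374] [0.4316378  0.29937011 0.02813384]
```

```bash
python3 -m crank '[{"rx":0,"ry":0,"rz":0.9,"tx":-20,"ty":2.3,"tz":-40,"hand":-1},{"rx":0,"ry":0,"rz":0,"tx":0,"ty":0,"tz":-55,"hand":-1},{"rx":0,"ry":0,"rz":0,"tx":0,"ty":0,"tz":-55,"hand":-1},{"rx":0,"ry":0,"rz":0,"tx":0,"ty":0,"tz":-28,"hand":-1},{"rx":0,"ry":0,"rz":0,"tx":0,"ty":0,"tz":-12,"hand":-1},{"rx":0,"ry":0,"rz":0,"tx":0,"ty":0,"tz":0,"hand":1},{"rx":0,"ry":0,"rz":0,"tx":0,"ty":0,"tz":0,"hand":1},{"rx":0,"ry":0,"rz":0,"tx":0,"ty":0,"tz":0,"hand":1},{"rx":0,"ry":0,"rz":0,"tx":0,"ty":0,"tz":0,"hand":1},{"rx":0,"ry":0,"rz":0,"tx":0,"ty":0,"tz":0,"hand":1}]'
```

```text
time_s: 19.95
tool_pos: [0.4643, 0.2961, 0.0092]
eef_rot: [-90.1, -0.1, -8.0]
contact_force: [-0.4, -1.6, 7.1]
width: 0.0207
```

The drift is gripped (20.7 mm). I lift it, turn it -61° onto the channel line, and stop with the tip about 80 mm short of the bore axis.

```bash
python3 -m crank '[{"rx":0,"ry":0,"rz":0,"tx":0,"ty":0,"tz":15,"hand":1},{"rx":0,"ry":0,"rz":0,"tx":0,"ty":0,"tz":35,"hand":1},{"rx":0,"ry":0,"rz":-8,"tx":-7,"ty":-13,"tz":10,"hand":1},{"rx":0,"ry":0,"rz":-10,"tx":-9,"ty":-16,"tz":0,"hand":1},{"rx":0,"ry":0,"rz":-10,"tx":-9,"ty":-16,"tz":0,"hand":1},{"rx":0,"ry":0,"rz":-10,"tx":-9,"ty":-16,"tz":0,"hand":1},{"rx":0,"ry":0,"rz":-10,"tx":-9,"ty":-16,"tz":0,"hand":1},{"rx":0,"ry":0,"rz":-8,"tx":-6,"ty":-10,"tz":0,"hand":1},{"rx":0,"ry":0,"rz":-5.1,"tx":-2.4,"ty":-4,"tz":0,"hand":1},{"rx":0,"ry":0,"rz":0,"tx":0,"ty":0,"tz":0,"hand":1}]'
python3 - <<'E'
from rig import arm, eyes
from h import *
s=arm.get_state(); print(s['time_s'],s['tool_pos'],s['eef_rot'],s['joint_pos'])
for n in ('wrist','top','side'):
    p=eyes.camera(n); pickle.dump(p,open(n+'9.pkl','wb')); cv2.imwrite(f'pics/{n}9.png',p['frame'])
E
```

```text
time_s: 21.2
tool_pos: [0.4116, 0.2041, 0.0684]
eef_rot: [-90.1, -0.0, -69.1]
contact_force: [0.4, -0.1, -1.4]
width: 0.0208
21.2 [0.41158746 0.20413564 0.06839348] [-9.01292099e+01 -3.91135429e-02 -6.90529017e+01] [-11.18488029  23.79332    -21.68088723 122.43281933  14.60274862
  36.31611624 -22.1037668 ]
```

View pics/wrist9.png

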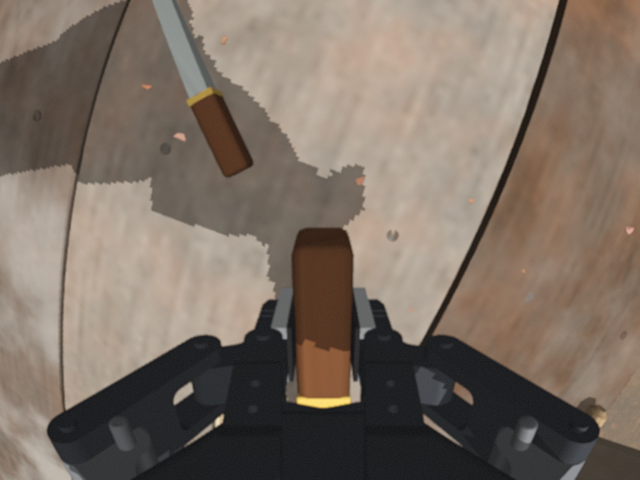

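View pics/side9.png

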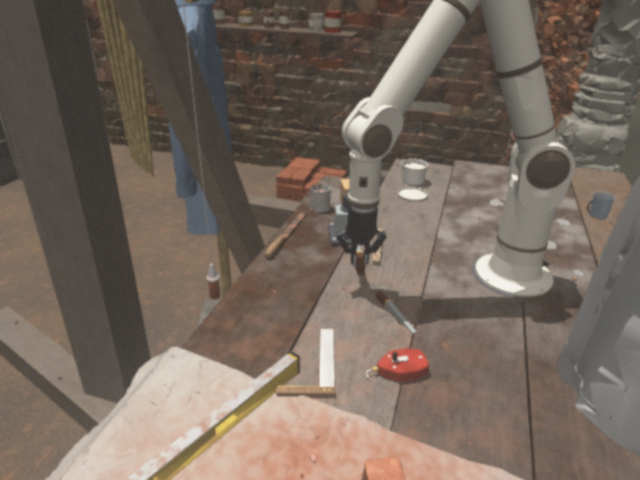

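The wrist view shows the handle held squarely between the pads at (323,320). The side view is blocked by the hand. I'll check blade height, direction and line from the top view and the wrist depth.

Run:
```python
from h import *
p=pickle.load(open('wrist9.pkl','rb')); W=fcloud(p); S=W[228:395,298:350].reshape(-1,3)
tcp=np.array([.4116,.2041]);u=np.array([np.cos(np.radians(-69.05)),np.sin(np.radians(-69.05))]); n=np.array([-u[1],u[0]])
S=S[(S[:,2]>.08)&(S[:,2]<.1)]; x=(S[:,:2]-tcp)@u; print(len(S),np.median(S[:,2]),np.polyfit(x,S[:,2],1), x.min(),x.max(),((S[:,:2]-tcp)@n).mean())
p=pickle.load(open('top9.pkl','rb')); f=p['frame']; g=cv2.resize(f[180:300,260:420],(800,600),interpolation=cv2.INTER_CUBIC); cv2.imwrite('pics/top9c.png',g)
W=cloud(p); C=np.array([.5134,-.058])
S=W.reshape(-1,3); d=S[:,:2]-tcp; x=d@u; y=d@n; m=(x>60)&0|((x>.03)&(x<.23)&(abs(y)<.03)&(S[:,2]>.045)&(S[:,2]<.1)); 
for a in np.arange(.03,.22,.02):
    k=m&(x>=a)&(x<a+.02)
    if k.sum(): print(round(a,2),k.sum(),'y',(y[k].mean()*1000).round(1),(np.ptp(y[k])*1000).round(1),'z',S[k,2].mean().round(4))
print('tip x',x[m].max())
```

```text
8103 0.09143359209156293 [0.02614076 0.09120164] -0.03327581712532068 0.03303851345644319 -0.0006795699519727141
0.07 19 y 1932.0 2.3 z -0.8542
0.09 47 y 1932.0 2.3 z -0.8542
0.11 44 y 1932.0 2.3 z -0.8542
0.13 46 y 1932.0 2.3 z -0.8542
0.15 42 y 1932.0 2.3 z -0.8542
0.17 41 y 1932.0 2.3 z -0.8542
0.19 24 y 1932.0 2.3 z -0.8542
tip x -0.9652161569953378
```

View pics/top9c.png

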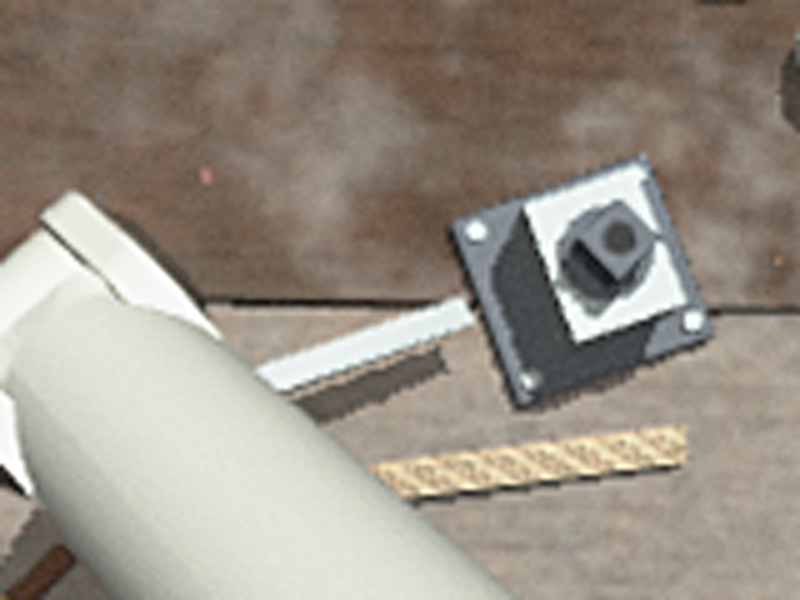

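Run:
```python
from h import *
tcp=np.array([.4116,.2041]);u=np.array([np.cos(np.radians(-69.05)),np.sin(np.radians(-69.05))]); n=np.array([-u[1],u[0]])
p=pickle.load(open('top9.pkl','rb')); W=cloud(p); C=np.array([.5134,-.058])
S=W.reshape(-1,3); S=S[np.isfinite(S[:,0])]; d=S[:,:2]-tcp; x=d@u; y=d@n; m=(x>.03)&(x<.23)&(abs(y)<.03)&(S[:,2]>.045)&(S[:,2]<.1)
for a in np.arange(.03,.22,.02):
    k=m&(x>=a)&(x<a+.02)
    if k.sum(): print(round(a,2),k.sum(),'y',(y[k].mean()*1000).round(1),(np.ptp(y[k])*1000).round(1),'z',S[k,2].mean().round(4),'expected',round(.059+.031-(a+.01-.0066-.025)*27/170,4))
print('tip x',x[m].max(), 'C in drift frame', (C-tcp)@u,(C-tcp)@n)
# stand block & base from this view
r=frect(W,300,430,180,270,.088,.1); print(r); c=np.array(r[2][0])/1000; print('top-cam block',(c-tcp)@u,(c-tcp)@n)
```

```text
0.07 19 y 0.3 15.9 z 0.0799 expected 0.0823
0.09 47 y -1.6 15.4 z 0.0775 expected 0.0791
0.11 44 y -1.1 16.2 z 0.0741 expected 0.076
0.13 46 y -1.1 16.5 z 0.0711 expected 0.0728
0.15 42 y -0.6 16.1 z 0.0678 expected 0.0696
0.17 41 y -0.2 16.0 z 0.0648 expected 0.0664
0.19 24 y -0.4 15.7 z 0.0625 expected 0.0633
tip x 0.20113737695940914 C in drift frame 0.28117221111188895 0.0013556173690801865
(401, array([ 0.5093, -0.0543,  0.0949]), [array([511.3, -56.1]), array([79.9, 65. ]), np.float64(20.8)])
top-cam block 0.2786469532482566 7.379338656038348e-05
```

The blade is within 1 mm of the channel line and nearly level. I make a small correction, lower to just above the floor height, and start sliding.

```bash
python3 -m crank '[{"rx":0,"ry":0,"rz":-0.4,"tx":1.7,"ty":0.6,"tz":-10,"hand":1},{"rx":0,"ry":0,"rz":0,"tx":0,"ty":0,"tz":-15,"hand":1},{"rx":0,"ry":0,"rz":0,"tx":0,"ty":0,"tz":-12,"hand":1},{"rx":0,"ry":0,"rz":0,"tx":0,"ty":0,"tz":-5.5,"hand":1},{"rx":0,"ry":0,"rz":0,"tx":0,"ty":0,"tz":0,"hand":1},{"rx":0,"ry":0,"rz":0,"tx":2.9,"ty":-7.5,"tz":0,"hand":1},{"rx":0,"ry":0,"rz":0,"tx":2.9,"ty":-7.5,"tz":0,"hand":1},{"rx":0,"ry":0,"rz":0,"tx":2.9,"ty":-7.5,"tz":0,"hand":1},{"rx":0,"ry":0,"rz":0,"tx":2.9,"ty":-7.5,"tz":0,"hand":1},{"rx":0,"ry":0,"rz":0,"tx":0,"ty":0,"tz":0,"hand":1}]'
python3 - <<'E'
from rig import eyes
from h import *
p=eyes.camera('top'); pickle.dump(p,open('top10.pkl','wb')); W=cloud(p)
cv2.imwrite('pics/top10c.png',cv2.resize(p['frame'][180:300,280:440],(800,600),interpolation=cv2.INTER_CUBIC))
C=np.array([.5113,-.0561]); a=np.radians(-69.2); u=np.array([np.cos(a),np.sin(a)]); n=np.array([-u[1],u[0]])
S=W.reshape(-1,3); S=S[np.isfinite(S[:,0])]; d=S[:,:2]-C; x=d@u; y=d@n
for a in np.arange(-.15,-.03,.02):
    k=(x>=a)&(x<a+.02)&(abs(y)<.025)&(S[:,2]>.016)&(S[:,2]<.06)
    if k.sum(): print(round(a,2),k.sum(),'y',(y[k].mean()*1000).round(1),(np.ptp(y[k])*1000).round(1),'z',S[k,2].mean().round(4),x[k].max())
E
```

```text
time_s: 22.6
tool_pos: [0.4255, 0.1739, 0.0254]
eef_rot: [-90.1, -0.0, -69.6]
contact_force: [-0.4, -0.3, -2.4]
width: 0.0211
-0.15 25 y 0.3 15.8 z 0.034 -0.1300132234574508
-0.13 40 y -1.0 16.5 z 0.0306 -0.1102923479701307
-0.11 39 y -1.1 16.0 z 0.028 -0.09026773676388883
-0.09 39 y -0.7 15.7 z 0.0247 -0.07026568545174831
-0.07 53 y -2.7 47.1 z 0.0207 -0.05008285785025714
-0.05 61 y 0.3 48.7 z 0.0295 -0.03087644230016694
```

View pics/top10c.png

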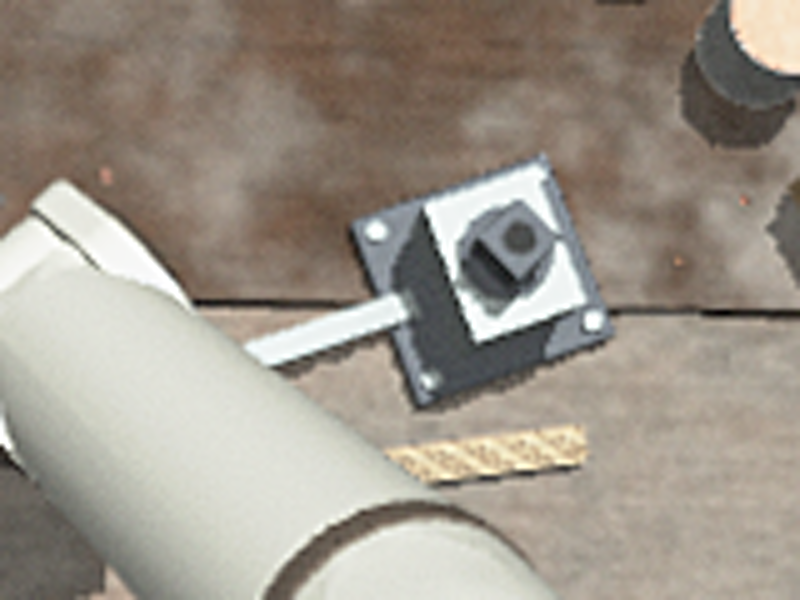

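The blade rests over the base plate heading into the channel, with its tip at crop (405,310). Lateral error is at most 1 mm. Sliding in.

```bash
python3 -m crank '[{"rx":0,"ry":0,"rz":0.2,"tx":2.2,"ty":-4.8,"tz":0,"hand":1},{"rx":0,"ry":0,"rz":0,"tx":1.8,"ty":-4.7,"tz":0,"hand":1},{"rx":0,"ry":0,"rz":0,"tx":1.8,"ty":-4.7,"tz":0,"hand":1},{"rx":0,"ry":0,"rz":0,"tx":1.8,"ty":-4.7,"tz":0,"hand":1},{"rx":0,"ry":0,"rz":0,"tx":1.8,"ty":-4.7,"tz":0,"hand":1},{"rx":0,"ry":0,"rz":0,"tx":1.8,"ty":-4.7,"tz":0,"hand":1},{"rx":0,"ry":0,"rz":0,"tx":1.8,"ty":-4.7,"tz":0,"hand":1},{"rx":0,"ry":0,"rz":0,"tx":1.8,"ty":-4.7,"tz":0,"hand":1},{"rx":0,"ry":0,"rz":0,"tx":1.8,"ty":-4.7,"tz":0,"hand":1},{"rx":0,"ry":0,"rz":0,"tx":0,"ty":0,"tz":0,"hand":1}]'
```

```text
time_s: 23.9
tool_pos: [0.4419, 0.132, 0.0253]
eef_rot: [-90.1, -0.0, -69.3]
contact_force: [-0.3, 1.0, -1.3]
width: 0.0209
```

```bash
python3 -m crank '[{"rx":0,"ry":0,"rz":0,"tx":1.3,"ty":-3.3,"tz":0,"hand":1},{"rx":0,"ry":0,"rz":0,"tx":1.3,"ty":-3.3,"tz":0,"hand":1},{"rx":0,"ry":0,"rz":0,"tx":1.3,"ty":-3.3,"tz":0,"hand":1},{"rx":0,"ry":0,"rz":0,"tx":1.3,"ty":-3.3,"tz":0,"hand":1},{"rx":0,"ry":0,"rz":0,"tx":1.3,"ty":-3.3,"tz":0,"hand":1},{"rx":0,"ry":0,"rz":0,"tx":1.3,"ty":-3.3,"tz":0,"hand":1},{"rx":0,"ry":0,"rz":0,"tx":1.3,"ty":-3.3,"tz":0,"hand":1},{"rx":0,"ry":0,"rz":0,"tx":1.3,"ty":-3.3,"tz":0,"hand":1},{"rx":0,"ry":0,"rz":0,"tx":0,"ty":0,"tz":0,"hand":1},{"rx":0,"ry":0,"rz":0,"tx":0,"ty":0,"tz":0,"hand":1}]'
```

```text
time_s: 25.15
tool_pos: [0.452, 0.1061, 0.0252]
eef_rot: [-90.2, -0.0, -69.3]
contact_force: [-0.2, -0.5, -3.3]
width: 0.0209
```

```bash
python3 -m crank '[{"rx":0,"ry":0,"rz":0,"tx":0.9,"ty":-2.3,"tz":-0.4,"hand":1},{"rx":0,"ry":0,"rz":0,"tx":0.9,"ty":-2.3,"tz":-0.4,"hand":1},{"rx":0,"ry":0,"rz":0,"tx":0.9,"ty":-2.3,"tz":0,"hand":1},{"rx":0,"ry":0,"rz":0,"tx":0.9,"ty":-2.3,"tz":0,"hand":1},{"rx":0,"ry":0,"rz":0,"tx":0.9,"ty":-2.3,"tz":0,"hand":1},{"rx":0,"ry":0,"rz":0,"tx":0.9,"ty":-2.3,"tz":0,"hand":1},{"rx":0,"ry":0,"rz":0,"tx":0.9,"ty":-2.3,"tz":0,"hand":1},{"rx":0,"ry":0,"rz":0,"tx":0.9,"ty":-2.3,"tz":0,"hand":1},{"rx":0,"ry":0,"rz":0,"tx":0,"ty":0,"tz":0,"hand":1},{"rx":0,"ry":0,"rz":0,"tx":0,"ty":0,"tz":0,"hand":1}]'
```

```text
time_s: 26.4
tool_pos: [0.4589, 0.0892, 0.0244]
eef_rot: [-90.1, 0.1, -69.2]
contact_force: [-1.4, 4.9, -1.4]
width: 0.0208
```

Contact: about 5 N against the drive. Driving on steadily.

```bash
python3 -m crank '[{"rx":0,"ry":0,"rz":0,"tx":0.9,"ty":-2.3,"tz":0,"hand":1},{"rx":0,"ry":0,"rz":0,"tx":0.9,"ty":-2.3,"tz":0,"hand":1},{"rx":0,"ry":0,"rz":0,"tx":0.9,"ty":-2.3,"tz":0,"hand":1},{"rx":0,"ry":0,"rz":0,"tx":0.9,"ty":-2.3,"tz":0,"hand":1},{"rx":0,"ry":0,"rz":0,"tx":0.9,"ty":-2.3,"tz":0,"hand":1},{"rx":0,"ry":0,"rz":0,"tx":0.9,"ty":-2.3,"tz":0,"hand":1},{"rx":0,"ry":0,"rz":0,"tx":0.9,"ty":-2.3,"tz":0,"hand":1},{"rx":0,"ry":0,"rz":0,"tx":0.9,"ty":-2.3,"tz":0,"hand":1},{"rx":0,"ry":0,"rz":0,"tx":0,"ty":0,"tz":0,"hand":1},{"rx":0,"ry":0,"rz":0,"tx":0,"ty":0,"tz":0,"hand":1}]'
python3 - <<'E'
from rig import eyes
from h import *
p=eyes.camera('top'); pickle.dump(p,open('top11.pkl','wb')); W=cloud(p)
cv2.imwrite('pics/top11c.png',cv2.resize(p['frame'][180:300,300:460],(800,600),interpolation=cv2.INTER_CUBIC))
for f in ('top10','top11'):
    W=cloud(pickle.load(open(f+'.pkl','rb'))); S=W.reshape(-1,3); d=np.hypot(S[:,0]-.5113,S[:,1]+.0561); S=S[(d<.014)&(S[:,2]>.12)]; print(f,len(S),np.median(S[:,2]),S[:,2].max())
E
```

```text
time_s: 27.65
tool_pos: [0.4665, 0.0692, 0.0245]
eef_rot: [-90.1, -0.0, -69.3]
contact_force: [-0.7, 3.3, -2.8]
width: 0.0207
top10 87 0.14390669379036303 0.15017061560154898
top11 89 0.1494418850222936 0.1544991308006194
```

View pics/top11c.png

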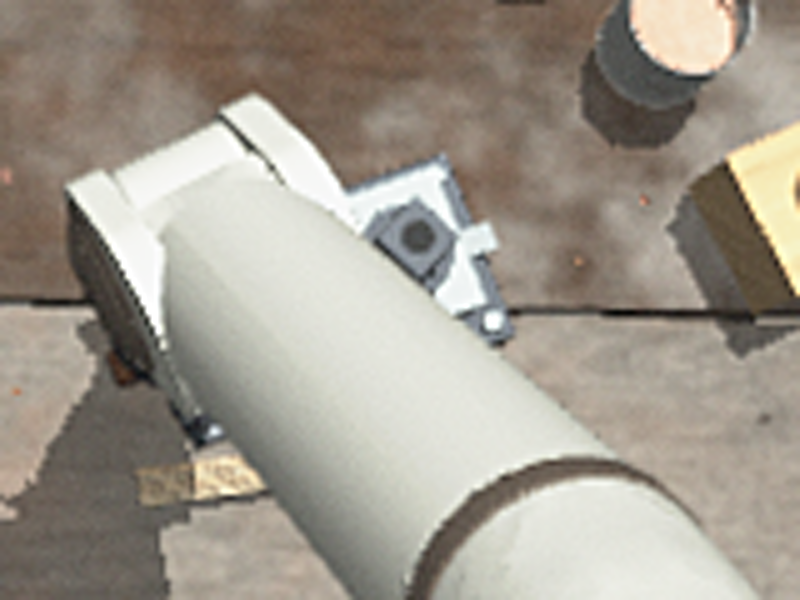

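The head has risen about 5.5 mm and the tip shows beyond the block at crop (480,237). About 4.5 mm, or 28 mm of drive, remains. I check arm clearance to the arbor first.

Run:
```python
from rig import eyes
from h import *
p=eyes.camera('side'); pickle.dump(p,open('s11.pkl','wb')); cv2.imwrite('pics/s11.png',cv2.resize(p['frame'][100:280,260:450],(633,600),interpolation=cv2.INTER_CUBIC))
W=cloud(pickle.load(open('top11.pkl','rb'))); S=W.reshape(-1,3); S=S[np.isfinite(S[:,0])&(S[:,2]>.17)]
d=np.hypot(S[:,0]-.5113,S[:,1]+.0561)
for r in (.04,.07,.1,.13): print(r,(d<r).sum(), S[d<r][:,2].min() if (d<r).any() else None)
```

```text
0.04 0 None
0.07 0 None
0.1 99 0.42796624267840844
0.13 845 0.3880746020545842
```

View pics/s11.png

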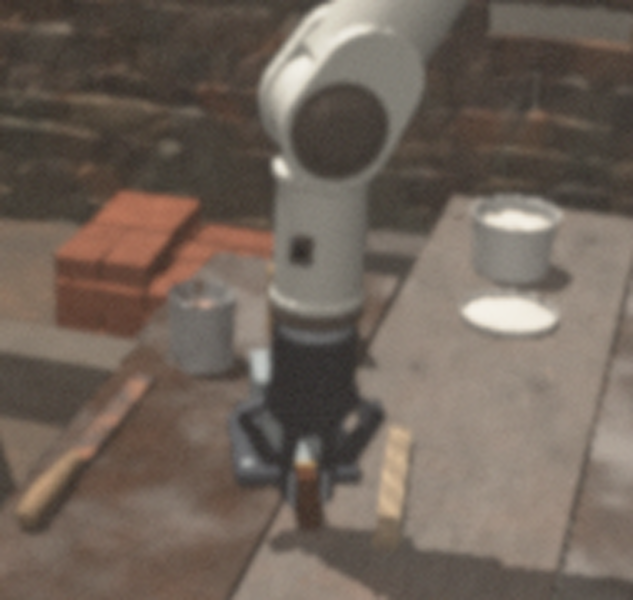

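Clearance is ample. Driving the remaining ~27 mm.

```bash
python3 -m crank '[{"rx":0,"ry":0,"rz":0,"tx":0.9,"ty":-2.5,"tz":0,"hand":1},{"rx":0,"ry":0,"rz":0,"tx":0.9,"ty":-2.5,"tz":0,"hand":1},{"rx":0,"ry":0,"rz":0,"tx":0.9,"ty":-2.5,"tz":0,"hand":1},{"rx":0,"ry":0,"rz":0,"tx":0.9,"ty":-2.5,"tz":0,"hand":1},{"rx":0,"ry":0,"rz":0,"tx":0.9,"ty":-2.5,"tz":0,"hand":1},{"rx":0,"ry":0,"rz":0,"tx":0.9,"ty":-2.5,"tz":0,"hand":1},{"rx":0,"ry":0,"rz":0,"tx":0.9,"ty":-2.5,"tz":0,"hand":1},{"rx":0,"ry":0,"rz":0,"tx":0.9,"ty":-2.5,"tz":0,"hand":1},{"rx":0,"ry":0,"rz":0,"tx":0,"ty":0,"tz":0,"hand":1},{"rx":0,"ry":0,"rz":0,"tx":0,"ty":0,"tz":0,"hand":1}]'
python3 - <<'E'
from rig import eyes
from h import *
p=eyes.camera('top'); pickle.dump(p,open('top12.pkl','wb')); W=cloud(p)
cv2.imwrite('pics/top12c.png',cv2.resize(p['frame'][180:300,300:460],(800,600),interpolation=cv2.INTER_CUBIC))
for f in ('top10','top11','top12'):
    W=cloud(pickle.load(open(f+'.pkl','rb'))); S=W.reshape(-1,3); d=np.hypot(S[:,0]-.5113,S[:,1]+.0561); S=S[(d<.014)&(S[:,2]>.12)&(S[:,2]<.2)]; print(f,len(S),np.median(S[:,2]),S.mean(0))
    S=W.reshape(-1,3); d=np.hypot(S[:,0]-.5113,S[:,1]+.0561); S=S[(d<.05)&(S[:,2]>.085)&(S[:,2]<.098)];print('block',np.median(S[:,2]))
E
```

```text
time_s: 29.0
tool_pos: [0.4739, 0.0488, 0.0245]
eef_rot: [-90.1, -0.1, -69.3]
contact_force: [-0.6, 1.1, -2.8]
width: 0.0205
top10 87 0.14390669379036303 [ 0.51098708 -0.0559972   0.14384554]
block 0.09479305027926532
top11 89 0.1494418850222936 [ 0.5110418  -0.05620672  0.1494868 ]
block 0.09474608095043935
top12 35 0.1531482855858335 [ 0.51648003 -0.0614233   0.15318451]
block 0.09485133624040909
```

View pics/top12c.png

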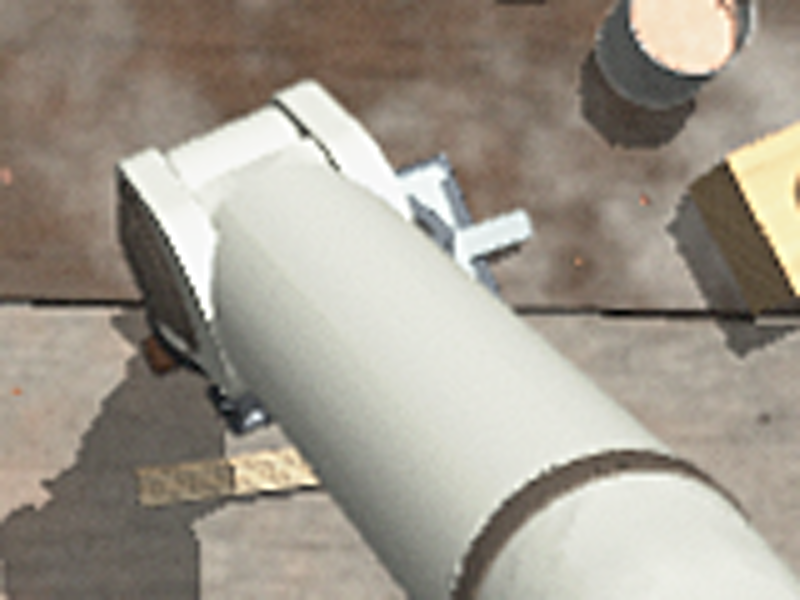

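Lift is about 9.2 mm and the force is small. I drive 4 mm more, then release with the jaws only partly opened (the rule is near) and rise.

```bash
python3 -m crank '[{"rx":0,"ry":0,"rz":0,"tx":0.8,"ty":-2,"tz":0,"hand":1},{"rx":0,"ry":0,"rz":0,"tx":0.8,"ty":-2,"tz":0,"hand":1},{"rx":0,"ry":0,"rz":0,"tx":0,"ty":0,"tz":0,"hand":1},{"rx":0,"ry":0,"rz":0,"tx":0,"ty":0,"tz":0,"hand":0.2},{"rx":0,"ry":0,"rz":0,"tx":0,"ty":0,"tz":0,"hand":0.1},{"rx":0,"ry":0,"rz":0,"tx":0,"ty":0,"tz":0,"hand":0.1},{"rx":0,"ry":0,"rz":0,"tx":0,"ty":0,"tz":0,"hand":0.1},{"rx":0,"ry":0,"rz":0,"tx":0,"ty":0,"tz":0,"hand":0.1},{"rx":0,"ry":0,"rz":0,"tx":0,"ty":0,"tz":5,"hand":0.1},{"rx":0,"ry":0,"rz":0,"tx":0,"ty":0,"tz":5,"hand":0.1}]'
```

```text
time_s: 30.3
tool_pos: [0.4753, 0.0454, 0.0349]
eef_rot: [-90.1, -0.0, -69.3]
contact_force: [-0.2, 0.1, -0.1]
width: 0.0389
```

```bash
python3 -m crank '[{"rx":0,"ry":0,"rz":0,"tx":0,"ty":0,"tz":20,"hand":0.1},{"rx":0,"ry":0,"rz":0,"tx":0,"ty":0,"tz":45,"hand":0.1},{"rx":0,"ry":0,"rz":0,"tx":0,"ty":0,"tz":55,"hand":0.1},{"rx":0,"ry":0,"rz":0,"tx":0,"ty":0,"tz":55,"hand":0.1},{"rx":0,"ry":0,"rz":0,"tx":0,"ty":40,"tz":25,"hand":0.1},{"rx":0,"ry":0,"rz":0,"tx":0,"ty":55,"tz":0,"hand":0.1},{"rx":0,"ry":0,"rz":0,"tx":0,"ty":55,"tz":0,"hand":0.1},{"rx":0,"ry":0,"rz":0,"tx":0,"ty":55,"tz":0,"hand":0.1},{"rx":0,"ry":0,"rz":0,"tx":0,"ty":45,"tz":0,"hand":0.1},{"rx":0,"ry":0,"rz":0,"tx":0,"ty":0,"tz":0,"hand":0.1}]'
python3 - <<'E'
from rig import eyes
from h import *
for n in ('top','side'):
    p=eyes.camera(n); pickle.dump(p,open(n+'13.pkl','wb')); 
    f=p['frame'][180:300,280:440] if n=='top' else p['frame'][170:260,290:410]
    cv2.imwrite(f'pics/{n}13c.png',cv2.resize(f,(800,600),interpolation=cv2.INTER_CUBIC))
def med(W,r,lo,hi):
    S=W.reshape(-1,3); d=np.hypot(S[:,0]-.5113,S[:,1]+.0561); S=S[(d<r)&(S[:,2]>lo)&(S[:,2]<hi)]; return len(S),np.median(S[:,2]).round(4),rect(S)
for f in ('top10','top13'):
    W=cloud(pickle.load(open(f+'.pkl','rb'))); print(f,med(W,.03,.13,.2),med(W,.05,.085,.0975))
    print(W[230:234,378:384,2].round(3).tolist()) if 0 else None
E
```

```text
time_s: 31.55
tool_pos: [0.4736, 0.3002, 0.235]
eef_rot: [-90.1, 0.1, -68.9]
contact_force: [-0.1, -0.6, 0.6]
width: 0.0383
top10 (155, np.float64(0.1435), [array([511.2, -56.1]), array([31.9, 32.2]), np.float64(43.6)]) (342, np.float64(0.0946), [array([511.2, -56.2]), array([79.9, 65.5]), np.float64(21.0)])
top13 (167, np.float64(0.1532), [array([511.9, -54.6]), array([31.7, 32.5]), np.float64(51.2)]) (319, np.float64(0.0945), [array([511.4, -55.8]), array([80.6, 64.8]), np.float64(20.9)])
```

View pics/top13c.png

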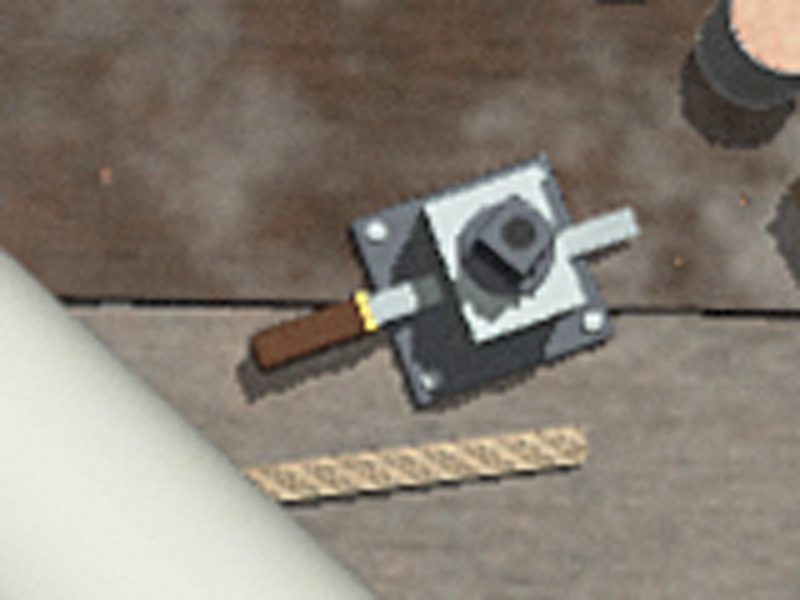

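View pics/side13c.png

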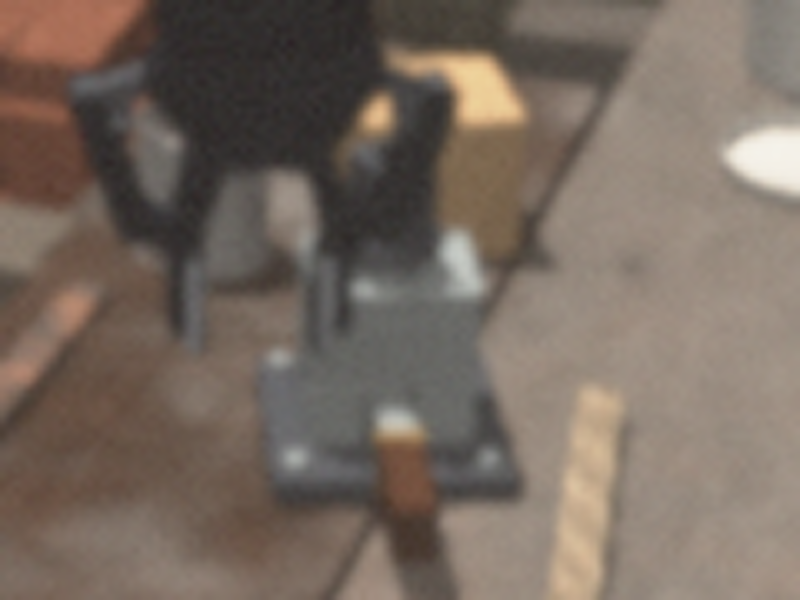

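Run:
```python
from h import *
W=cloud(pickle.load(open('top13.pkl','rb'))); S=W.reshape(-1,3); S=S[np.isfinite(S[:,0])]
C=np.array([.5113,-.0560]); a=np.radians(-69.1); u=np.array([np.cos(a),np.sin(a)]); n=np.array([-u[1],u[0]])
d=S[:,:2]-C; x=d@u; y=d@n
k=(x>.064)&(x<.12)&(abs(y)<.014)&(S[:,2]>.010)&(S[:,2]<.06); print('tip x',np.sort(x[k])[-8:].round(4), 'slope/height', [(round(q,3),S[k&(abs(x-q)<.004),2].mean().round(4)) for q in (.07,.08,.09)])
k=(x<-.06)&(x>-.16)&(abs(y)<.014)&(S[:,2]>.03)&(S[:,2]<.06); print('handle back',np.sort(x[k])[:5].round(4),np.median(S[k,2]))
# head plane fit
h=(np.hypot(*(d-[0.0006,.0015]).T)<.013)&(S[:,2]>.13); A=np.c_[d[h],np.ones(h.sum())]; print('head plane',np.linalg.lstsq(A,S[h,2],rcond=None)[0],h.sum())
```

```text
tip x [0.09   0.0907 0.0918 0.0933 0.0937 0.0937 0.094  0.095 ] slope/height [(0.07, np.float64(0.0211)), (0.08, np.float64(0.02)), (0.09, np.float64(0.0174))]
handle back [-0.1433 -0.1427 -0.1427 -0.1425 -0.1417] 0.04529970255204563
head plane [-0.01965496 -0.01120663  0.15394626] 78
```

Drift and arbor stand as intended. The top camera gives 9.3–9.7 mm of lift, so I check that with the better wrist depth before deciding.

```bash
python3 -m crank '[{"rx":0,"ry":0,"rz":0,"tx":6,"ty":-40,"tz":10,"hand":0.1},{"rx":0,"ry":0,"rz":0,"tx":8,"ty":-52,"tz":5,"hand":0.1},{"rx":0,"ry":0,"rz":0,"tx":8,"ty":-52,"tz":0,"hand":0.1},{"rx":0,"ry":0,"rz":0,"tx":8,"ty":-52,"tz":0,"hand":0.1},{"rx":0,"ry":0,"rz":0,"tx":8,"ty":-52,"tz":0,"hand":0.1},{"rx":0,"ry":0,"rz":0,"tx":8,"ty":-52,"tz":0,"hand":0.1},{"rx":0,"ry":0,"rz":0,"tx":8,"ty":-52,"tz":0,"hand":0.1},{"rx":0,"ry":0,"rz":0,"tx":6,"ty":-48,"tz":0,"hand":0.1},{"rx":0,"ry":0,"rz":0,"tx":0,"ty":0,"tz":0,"hand":0.1},{"rx":0,"ry":0,"rz":0,"tx":0,"ty":0,"tz":0,"hand":0.1}]'
python3 - <<'E'
from rig import eyes
from h import *
p=eyes.camera('wrist'); pickle.dump(p,open('w14.pkl','wb')); cv2.imwrite('pics/w14.png',p['frame']);W=fcloud(p)
S=W.reshape(-1,3); d=np.hypot(S[:,0]-.5135,S[:,1]+.0585)
for r,lo,hi in ((.025,.145,.165),(.03,.108,.12),(.055,.09,.0995)):
    Q=S[(d<r)&(S[:,2]>lo)&(S[:,2]<hi)]; print(len(Q),np.median(Q,0).round(4),rect(Q))
Q=S[(d<.02)&(S[:,2]>.145)&(S[:,2]<.165)]; c=Q.mean(0); A=np.c_[Q[:,:2]-c[:2],np.ones(len(Q))]; print(np.linalg.lstsq(A,Q[:,2],rcond=None)[0])
E
```

```text
time_s: 32.9
tool_pos: [0.5344, -0.1056, 0.2496]
eef_rot: [-90.2, -0.0, -69.4]
contact_force: [0.3, 0.2, -0.3]
width: 0.0382
2430 [ 0.5138 -0.0571  0.1545] [array([513.9, -57.3]), array([32.5, 32.3]), np.float64(50.4)]
1243 [ 0.5067 -0.0493  0.1143] [array([513.7, -57.9]), array([51. , 50.6]), np.float64(5.2)]
4285 [ 0.51   -0.0567  0.0964] [array([513. , -58.7]), array([80.7, 64. ]), np.float64(21.2)]
[-0.00888278 -0.02591665  0.15449321]
```

View pics/w14.png

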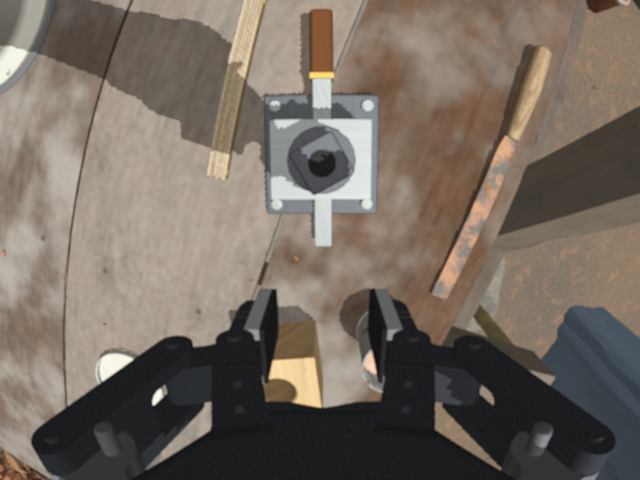

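Lift by wrist depth is 9.9 mm from the head and 9.8 mm from the collar, which is on target. The robot is clear. I make a quick bystander comparison, then hand in.

Run:
```python
from rig import eyes, ticket, arm
from h import *
a=pickle.load(open('top0.pkl','rb')); b=pickle.load(open('top13.pkl','rb'));
d=cv2.absdiff(a['frame'],b['frame']).max(2)
for n,(u0,u1,v0,v1) in {'tin':(420,455,165,205),'rasp':(300,415,165,185),'rule':(345,400,262,284),'square':(140,220,245,285)}.items(): print(n,(d[v0:v1,u0:u1]>60).mean().round(3))
print(arm.get_state()['time_s'],arm.get_state()['contact_force'])
print(ticket.sign_off())
```

```text
tin 0.01
rasp 0.002
rule 0.002
square 0.021
32.95 [-0.13943801 -0.06517038 -0.67956026]
the job is handed in; nothing more can be done
None
```

The trial fit is done and handed in at about 33 s. The arbor went home in the stand, was released, and was then lifted just under 10 mm by the drift. It now stands loose on the drift with the robot clear.

- **Seating:** I read the hidden slot's angle from the wrist camera's depth image, so the tang dropped in without stopping at the 29 mm height. I pushed it home while turning it to and fro, with a push of about 20 N (19.3 N on the sensor). After release the collar's top was 8.1 mm above the block, which matches the 8 mm collar sitting flush.
- **Lifting:** I drove the drift thin end first by its handle, with about 5 N of resistance at most in the readings between steps, then let go of it. The last wrist check gave 9.9 mm of lift from the head and 9.8 mm from the collar. The top camera was a little lower, at 9.3–9.7 mm.
- **State left:** The arbor is tilted by about 1.5° and turned by about 6° in the loose bore, as expected.
- **Other tools:** The tin, rasp, rule and square look the same before and after. Part of the rule was hidden in one view.
- **Slip on the way:** Joint 7 ran to the end of its range once while I was turning the held arbor. I corrected that before the arbor entered the bore.

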